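Level the side stand, load the bobbin carrier and slide it onto the sanding table

TASK

The plywood stand beside the downdraft sanding table leans on one short leg: set the yellow spirit level on its top, parallel to the gap edge or square to it, and push the orange wedge shim under that leg until the bubble sits centred between the lines with your hand off everything; then lay the level back on its green mat. After that set every wooden bobbin fully down on a spindle of the carrier standing on the stand, any bobbin on any spindle. Last, slide the loaded carrier, without lifting it or letting it tip or sag into the gap, right across until it is wholly on the sanding table, leaving the stand still level on its shim and the screwdriver, glue bottle, stain can and sanding block where they are.

Things in the scene. Friction and masses are not known exactly. Their poses are not given: they have to be found in the camera images.
- downdraft: downdraft sanding table, grey box with a flat perforated steel top: 280 (x) by 260 (y) by 78 high, fixed to the bench. Origin: centre of its underside, on the bench; its -y side faces the stand across an open gap of 40 to 60 mm, its own axes are turned from the world's by up to 0.05 rad
- stand: loose plywood stand, 2 kg: top 240 (x) by 300 (y), 18 thick, upper face 80 above the origin (2 above the sanding table when level). Origin: centre of the underside at foot level; +y points to the sanding table. Legs 32 square, centred at x +-100, y +-130; the near right one (-x, -y) is short. A low blue drill vise (100 in x, 55 in y, 38 high, centred x -60, y -117) is screwed on that corner
- low_foot (a point): lowest point of the short leg's domed rubber foot (radius 16), 20 inside the stand's -x and -y edges. The leg is 6 to 10 mm short, differently at each start: the foot rests on the bench with 2 to 5 N and the stand leans down to this corner. It rises as the shim goes under. The stand stays in place while the shim is pushed
- shim: orange plastic wedge shim, 160 long (x), 40 wide (y), 2 thick at the tip (+x end), rising evenly to 22 at the tail (-x end). Origin: centre of its underside. Lies flat on the bench at the start. 8 mm farther under the foot raises the foot 1 mm; it slides in with up to about 15 N and stays where it is left
- level: yellow spirit level, 160 long (x), 24 wide (y), 34 high, with a clear green vial block 64 long, 18 wide and 9 high on the middle of its top (43 high in all), 0.25 kg. Origin: centre of its underside. At the start it stands on its underside along the green mat
- bubble (a joint): place of the white bubble in the level's vial: 0 is centred between the two black lines, positive towards the level's +x end, in m, range +-0.018. It goes to the higher end, 0.4 m per rad of slope along the level (7 mm per degree), and settles in about a second. With the level parallel to the stand's y, 1 mm of lift at the short leg moves it about 1.5 mm
- mat: green mat fixed on the bench, 190 long (x), 60 wide (y), 3 thick. Origin: centre of its underside. The level's place
- carrier: bobbin carrier, 0.5 kg: plywood board 140 (x) by 170 (y), upper face 20 above its origin, on two runners along y with rounded ends; a batten 12 thick along each end (y +-79) stands 10 above the board. Origin: centre of its underside. On the stand, +y towards the sanding table; four upright spindles at x +-35, y +-41. Slides when pushed on its -y end with 2 to 6 N
- spindle1 (a point): foot of spindle 1: steel rod 12 in diameter on the carrier, at board level; it stands 51 up from here, with a round tip
- spindle2 (a point): foot of spindle 2: steel rod 12 in diameter on the carrier, at board level; it stands 51 up from here, with a round tip
- spindle3 (a point): foot of spindle 3: steel rod 12 in diameter on the carrier, at board level; it stands 51 up from here, with a round tip
- spindle4 (a point): foot of spindle 4: steel rod 12 in diameter on the carrier, at board level; it stands 51 up from here, with a round tip
- bobbin1: turned wooden bobbin, 60 tall, flanges 50 in diameter and 10 thick at both ends, waist 34, bore 20 right through, 70 g; stands upright on the bench. Origin: centre of its underside. Fully down on a spindle its underside rests on the carrier's board. Absent in some starts
- bobbin2: turned wooden bobbin, 60 tall, flanges 50 in diameter and 10 thick at both ends, waist 34, bore 20 right through, 70 g; stands upright on the bench. Origin: centre of its underside. Fully down on a spindle its underside rests on the carrier's board. Absent in some starts
- bobbin3: turned wooden bobbin, 60 tall, flanges 50 in diameter and 10 thick at both ends, waist 34, bore 20 right through, 70 g; stands upright on the bench. Origin: centre of its underside. Fully down on a spindle its underside rests on the carrier's board. Absent in some starts
- bobbin4: turned wooden bobbin, 60 tall, flanges 50 in diameter and 10 thick at both ends, waist 34, bore 20 right through, 70 g; stands upright on the bench. Origin: centre of its underside. Fully down on a spindle its underside rests on the carrier's board. Absent in some starts
- screwdriver: screwdriver with a red handle, 200 long, 26 thick, lying on the bench beyond the stand; leave it alone. Origin: underside below the middle of its length
- glue: glue bottle, 60 in diameter, 170 tall, left of the sanding table; leave it alone. Origin: centre of its underside
- stain: can of wood stain, 84 in diameter, 90 tall, right of the stand; leave it alone. Origin: centre of its underside
- sand_block: cork sanding block, 110 by 65 by 40, near the robot on the left; leave it alone. Origin: centre of its underside
There are look-alikes about, which are no part of the job. What is shaped like the carrier but blue or pink is not meant. What is shaped like the bobbin4 but pink is not meant.

How it is judged:
On the way, in this order (a step that is already met when the one before it is completed fails the run):
1. level on the stand, shim under the short leg: bubble centred within 2.5 mm and stand level within 0.9 degrees for 0.5 s, fingers touching nothing (value of joint bubble between -0.0025 and 0.0025 m and angle between stand's own z axis and vertical below 0.016 rad and contact force between shim and stand above 0.5 N and horizontal distance between shim and low_foot below 0.09 m and x of level in the frame of stand between -0.125 and 0.125 m and y of level in the frame of stand between -0.15 and 0.15 m and z of level in the frame of stand between 0.074 and 0.086 m and angle between level's own z axis and vertical below 0.1 rad and x of carrier in the frame of stand between -0.1 and 0.1 m and y of carrier in the frame of stand between -0.1 and 0.1 m and contact force between the fingers and anything else below 0.3 N and linear speed of level below 0.02 m/s), for 0.5 s.
2. every bobbin present is fully down on a spindle while the carrier is still on the stand, and the level is off the stand, back on its mat ((distance between bobbin1 and spindle1 below 0.008 m or distance between bobbin1 and spindle2 below 0.008 m or distance between bobbin1 and spindle3 below 0.008 m or distance between bobbin1 and spindle4 below 0.008 m) and (distance between bobbin2 and spindle1 below 0.008 m or distance between bobbin2 and spindle2 below 0.008 m or distance between bobbin2 and spindle3 below 0.008 m or distance between bobbin2 and spindle4 below 0.008 m) and (distance between bobbin3 and spindle1 below 0.008 m or distance between bobbin3 and spindle2 below 0.008 m or distance between bobbin3 and spindle3 below 0.008 m or distance between bobbin3 and spindle4 below 0.008 m) and (distance between bobbin4 and spindle1 below 0.008 m or distance between bobbin4 and spindle2 below 0.008 m or distance between bobbin4 and spindle3 below 0.008 m or distance between bobbin4 and spindle4 below 0.008 m) and x of carrier in the frame of stand between -0.1 and 0.1 m and y of carrier in the frame of stand between -0.1 and 0.1 m and x of level in the frame of mat between -0.05 and 0.05 m and y of level in the frame of mat between -0.03 and 0.03 m), for 0.3 s.
At the end, for the whole second after the job is handed in: carrier at rest wholly on the sanding table (10 mm overhang allowed), every bobbin present fully down on a spindle (within 8 mm of its foot); stand level within 0.9 degrees on the shim under its short leg; level upright on the mat, within 50 mm along and 30 mm across its middle (x of carrier in the frame of downdraft between -0.08 and 0.08 m and y of carrier in the frame of downdraft between -0.055 and 0.055 m and z of carrier in the frame of downdraft between 0.074 and 0.083 m and (distance between bobbin1 and spindle1 below 0.008 m or distance between bobbin1 and spindle2 below 0.008 m or distance between bobbin1 and spindle3 below 0.008 m or distance between bobbin1 and spindle4 below 0.008 m) and (distance between bobbin2 and spindle1 below 0.008 m or distance between bobbin2 and spindle2 below 0.008 m or distance between bobbin2 and spindle3 below 0.008 m or distance between bobbin2 and spindle4 below 0.008 m) and (distance between bobbin3 and spindle1 below 0.008 m or distance between bobbin3 and spindle2 below 0.008 m or distance between bobbin3 and spindle3 below 0.008 m or distance between bobbin3 and spindle4 below 0.008 m) and (distance between bobbin4 and spindle1 below 0.008 m or distance between bobbin4 and spindle2 below 0.008 m or distance between bobbin4 and spindle3 below 0.008 m or distance between bobbin4 and spindle4 below 0.008 m) and angle between stand's own z axis and vertical below 0.016 rad and contact force between shim and stand above 0.5 N and horizontal distance between shim and low_foot below 0.09 m and x of level in the frame of mat between -0.05 and 0.05 m and y of level in the frame of mat between -0.03 and 0.03 m and z of level in the frame of mat below 0.012 m and angle between level's own z axis and vertical below 0.1 rad and linear speed of each of carrier, level, stand below 0.01 m/s); the robot touches nothing.
It fails at once if the carrier is lifted off its surface by more than 15 mm (height (world z) of carrier above 0.108 m).
It fails at once if the carrier tips or sags into the gap: more than 7 degrees of tilt or its middle sinking below the tops (angle between carrier's own z axis and vertical above 0.122 rad or height (world z) of carrier below 0.064 m).
It fails at once if the stand is shoved more than 30 mm (distance of stand from where it was at the start of the episode above 0.03 m).
It fails at once if the screwdriver, glue bottle, stain can or sanding block is knocked away (more than 30 mm) (distance of any of screwdriver, glue, stain, sand_block from where it was at the start of the episode above 0.03 m).
Of bobbin1, bobbin2, bobbin3, bobbin4 only 2 to 4 are there at a start; the rules pass over those that are not, and their reading is None.
At some moment in a run one of bobbin1, bobbin2, bobbin3, bobbin4 may be knocked a few centimetres aside while the robot is not near it.
It also fails if it takes over 210 s, if anything falls off the work surface, if the arm or the gripper's body presses on something with over 40 N, if the wrist force passes 120 N, or if a joint passes its speed limit or range.

ROBOT

A 6-joint arm with a two-finger parallel gripper is mounted at the origin on the work surface. World frame = base frame: x ahead of the robot, y to its left, z up, the work surface at z = 0. Lengths are in m, angles in rad, forces in N, time in s.
With the tool pointing down it reaches from about 0.35 to 0.975 m from the base axis. Payload 4.9 kg.
Tool frame: the origin (TCP) lies midway between the tips of the shut fingers; the grasp point (between the pads) lies 19 mm behind it; z points along the fingers, y is the line along which they close (so a half turn about z gives the same grasp; the last joint's range is limited). The gripper opens to 85 mm and grips with 20 to 120 N. Pads are 22 mm wide; open, the fingers measure 114 mm over their backs; the gripper's body (76 mm by 85 mm) begins 54 mm behind the grasp point. The pads swing forward as they close: fully open they stand 13 mm farther back than shut.
Start: joints at [1.155, 0.053, 1.613, -0, 1.476, -0.119], TCP at [0.183, 0.598, 0.231] pointing down, gripper open.
Joint ranges: [-3.01, 3.01], [-1.01, 2.22], [0.06, 2.58], [-1.02, 4.17], [0.09, 2.62], [-3.14, 3.14]. Speed limits (rad/s): [2.57, 2.57, 3.14, 3.14, 3.14, 3.14].

INTERFACE

Orientations are given as a rotation vector (axis times angle).
In Python, from station import ctrl gives the robot as it stands.
- The arm moves only by the tool carry_out, never from a script. Its argument "moves" is a list of rows, each an object of numbers: "x", "y", "z": the shift along the tool's x, y, z in units of 25 mm (1.0 is 25 mm); "turn": the turn about the tool's z in rad. In form: [{"x": .., "y": .., "z": .., "turn": ..}, ...]. A call has exactly 8 rows; each row shifts and turns the commanded pose from where the row before left it, along the tool's axes as they then stand; what a row does not reach is not made up. A row lasts 1/10 s, in which the tool goes at most 50 mm and 8.59 degrees, less where a joint would pass 70% of its speed; a pose out of reach is approached as far as the arm can. A call is refused whole if a number of a shift passes 1 or a number of a turn 0.15, either way. A call with a gripper value outside its range is refused whole. "grip" is the finger opening in mm, from 0 to 85.4, set as the call begins (left out, the last holds). The fingers move at their own pace and stop on an object; "newtons" is the grip in N (left out, the last holds). Time passes only in rows, so rows that do not move let the fingers close, or fill a call up. It gives the time, the measured TCP pose, the force, the opening and the grip force at its end, in the units of the state.
- ctrl.get_obs(): the state, without advancing time (a new reading comes with each control period).
- ctrl.get_image(name): name is "side" or "top" or "wrist"; returns the picture (480x640x3 uint8, red, green, blue); there is no depth.
- ctrl.calibration(name): a dict with "fx", "fy", "cx", "cy" (pixels), "R" (3x3) and "t" (3): a world point X has camera coordinates R X + t; the wrist camera has in their place "T_tool_cam" (4x4, takes a point from camera to tool coordinates, whose origin is the TCP and whose axes are the flange's). Camera axes: x right, y down, z forward; pixel columns grow to the right and rows downward; lengths in m; the calibration is good to about 2 mm. The wrist camera is an equidistant fisheye: a pixel r from the principal point sees the ray r / f radians off the axis. A picture is of the moment at which its call begins: read the wrist's pose just before it. calibration takes no time and is no camera call.
- ctrl.finish_job(): hands the job in; it is judged then, once.
Trained networks look in the newest picture that a camera, given by its name, has taken for a name from the list of things; names that differ only in an ending like _2 or _b are one class to them, and where a whole thing is asked for, a point or a joint stands for the part that bears it (a point fixed in the world has none). Each returns a list of dicts, best first, with "confidence" (0 to 1); they miss things now and then, are a little off and sometimes report something else, mostly with a low value. They report only what shows in the picture. A call takes as long as a camera call. They do not tell look-alikes from the thing itself.
- ctrl.look_for(camera, query): "rect" ([left, top, width, height] in pixels, round what is visible of it).
- ctrl.mark_of(camera, query): "pixel" ([column, row] in pixels: a listed point, or the origin of a listed thing).
The state is a dict: "t": time; "q": joint angles; "dq": joint speeds; "effort": joint torques, N m; "tool_pos": TCP position; "tool_rot": TCP orientation; "contact_force": force on the tool from outside, world axes, zero at the start; "wrist_torque": the same for the moment, N m; "opening": finger opening in m; "grip_force": force on a finger pad.
Only numpy, scipy, OpenCV 4.12 (cv2) and the standard library are available. Lean on these libraries where they do the work, as an engineer would, in place of code of your own. Each camera call takes 0.05 s, during which the arm holds its last target. There are 200 camera calls.

## Working session

There is one attempt and no reset: what is moved stays moved. The work goes in short steps, Python scripts to look and compute and a tool call to move; the robot and the scene stay as the last step left them, time stands still between calls to the robot, and variables do not carry over. Pictures are saved under pics/ and viewed, at most 18 in all, crops included, and the job is handed in when it is done.

Besides the shell and the picture viewer there is one more tool, called after "Call:" as a command line: name --argument value ..., lists and objects as JSON in quotes. carry_out: Moves the arm, as the interface text tells. Its arguments: {"type":"object","properties":{"moves":{"type":"array"},"grip":{"type":"number"},"newtons":{"type":"number"}},"required":["moves"]}

```bash
ls; mkdir -p pics; python3 - <<'E'
from station import ctrl
import cv2,numpy as np
o=ctrl.get_obs(); print(o['t'],o['tool_pos'],o['tool_rot'],o['opening'])
for n in ['top','side','wrist']:
    c=ctrl.calibration(n); print(n,{k:np.round(v,4).tolist() for k,v in c.items()})
    cv2.imwrite(f'pics/{n}0.png',ctrl.get_image(n)[:,:,::-1])
E
```

```text
pics
0.0 [0.18253184 0.59709331 0.2300453 ] [-4.64472280e-01 -3.10651387e+00  3.09513642e-03] 0.08575389106670071
top {'fx': 491.6639, 'fy': 491.6639, 'cx': 315.8019, 'cy': 239.0369, 'R': [[0.0041, -0.9995, 0.0305], [-0.996, -0.0068, -0.0896], [0.0898, -0.03, -0.9955]], 't': [-0.0856, 0.5012, 1.2743]}
side {'fx': 523.506, 'fy': 523.506, 'cx': 314.564, 'cy': 240.6767, 'R': [[0.9, -0.4359, 0.0003], [-0.3048, -0.63, -0.7143], [0.3116, 0.6428, -0.6998]], 't': [-0.4782, 0.1748, 1.3308]}
wrist {'fx': 371.6483, 'fy': 371.6483, 'cx': 318.136, 'cy': 245.1495, 'T_tool_cam': [[0.0012, -0.9461, -0.3238, 0.0845], [1.0, 0.0014, -0.0005, 0.0007], [0.001, -0.3238, 0.9461, -0.1428], [0.0, 0.0, 0.0, 1.0]]}
```

View pics/top0.png

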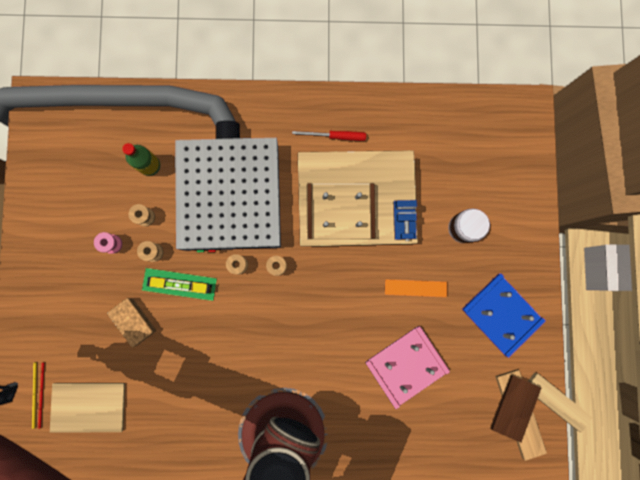

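View pics/side0.png

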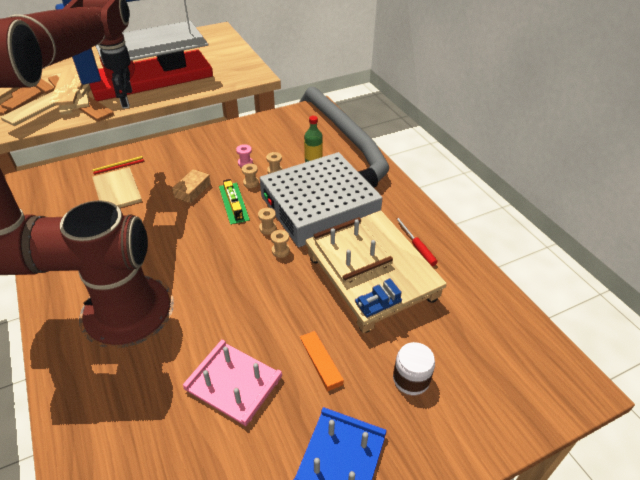

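```bash
cat > h.py <<'E'
from station import ctrl
import cv2,numpy as np
from scipy.spatial.transform import Rotation as Ro
np.set_printoptions(precision=4,suppress=True)
def ray(cam,px,obs=None):
    c=ctrl.calibration(cam); u=(px[0]-c['cx'])/c['fx']; v=(px[1]-c['cy'])/c['fy']
    if cam=='wrist':
        o=obs or ctrl.get_obs(); r=np.hypot(u,v); s=np.sin(r)/r if r>1e-9 else 1
        d=np.array([u*s,v*s,np.cos(r)]); T=np.array(c['T_tool_cam']); Rw=Ro.from_rotvec(o['tool_rot']).as_matrix()
        return np.array(o['tool_pos'])+Rw@T[:3,3], Rw@T[:3,:3]@d
    R=np.array(c['R']); return -R.T@np.array(c['t']), R.T@np.array([u,v,1])
def at(cam,px,z,obs=None):
    p,d=ray(cam,px,obs); return (p+d*(z-p[2])/d[2])
def proj(cam,X,obs=None):
    c=ctrl.calibration(cam)
    if cam=='wrist':
        o=obs or ctrl.get_obs(); T=np.array(c['T_tool_cam']); Rw=Ro.from_rotvec(o['tool_rot']).as_matrix()
        q=T[:3,:3].T@(Rw.T@(np.array(X)-o['tool_pos'])-T[:3,3]); r=np.hypot(*q[:2]); k=np.arctan2(r,q[2])/max(r,1e-9)
        return np.array([c['cx']+c['fx']*q[0]*k, c['cy']+c['fy']*q[1]*k])
    q=np.array(c['R'])@np.array(X)+c['t']; return np.array([c['cx']+c['fx']*q[0]/q[2],c['cy']+c['fy']*q[1]/q[2]])
def to(X,yaw=None,start=None):
    """tool-axis shift in units to world X; turn to bring tool x to world yaw"""
    o=ctrl.get_obs(); R=Ro.from_rotvec(o['tool_rot']).as_matrix(); y0=np.arctan2(R[1,0],R[0,0])
    s=R.T@(np.array(X)-(o['tool_pos'] if start is None else start))/.025
    return s, None if yaw is None else (y0-yaw+np.pi)%(2*np.pi)-np.pi
def snap(cam,name=None):
    o=ctrl.get_obs(); im=ctrl.get_image(cam)[:,:,::-1].copy()
    if name: cv2.imwrite('pics/%s.png'%name,im)
    return o,im
E
python3 - <<'E'
from h import *
o,im=snap('top')
for q,z in [('bobbin1',0),('level',.003),('shim',0),('mat',0),('stand',0),('carrier',.078),('downdraft',0),('low_foot',0),('spindle1',.098),('screwdriver',0),('stain',0),('glue',0),('sand_block',0)]:
    for d in ctrl.mark_of('top',q)[:6]:
        if d['confidence']>.3: print(q,np.round(d['pixel']),at('top',d['pixel'],z)[:2],round(d['confidence'],2))
hsv=cv2.cvtColor(im,cv2.COLOR_BGR2HSV)
def rect(lo,hi,z,win):
    m=cv2.inRange(hsv,lo,hi); k=np.zeros_like(m); x0,y0,x1,y1=win; k[y0:y1,x0:x1]=m[y0:y1,x0:x1]
    pts=np.argwhere(k>0)[:,::-1]; W=np.array([at('top',p,z)[:2] for p in pts],np.float32)
    return cv2.minAreaRect(W),len(pts)
print('shim',rect((8,180,150),(16,255,255),.01,(370,265,460,310)))
print('level',rect((22,120,100),(34,255,255),.037,(135,260,225,305)))
print('mat',rect((35,100,40),(85,255,255),.003,(135,260,225,305)))
print('stand',rect((10,40,150),(25,140,255),.075,(296,148,420,250)))
print('dd',rect((0,0,130),(180,30,255),.078,(170,130,285,250)))
E
```

```text
bobbin1 [142. 217.] [0.5603 0.3821] 0.9
bobbin1 [278. 268.] [0.425  0.0157] 0.83
bobbin1 [152. 255.] [0.4583 0.3517] 0.81
bobbin1 [111. 243.] [0.4885 0.4594] 0.58
bobbin1 [241. 265.] [0.432  0.1165] 0.52
level [183. 285.] [0.3797 0.2658] 0.81
shim [413. 286.] [ 0.3792 -0.3444] 0.87
shim [143. 215.] [0.5657 0.3775] 0.66
shim [326. 198.] [ 0.6144 -0.11  ] 0.32
mat [179. 282.] [0.3859 0.2777] 0.76
mat [329. 136.] [ 0.787  -0.1175] 0.59
stand [416. 289.] [ 0.3717 -0.3532] 0.31
carrier [500. 313.] [ 0.3116 -0.5474] 0.93
carrier [405. 366.] [ 0.1817 -0.3041] 0.66
carrier [340. 212.] [ 0.5656 -0.1423] 0.57
downdraft [232. 196.] [0.6174 0.1434] 0.75
spindle1 [387. 363.] [ 0.1923 -0.2552] 0.98
spindle1 [398. 390.] [ 0.1284 -0.2835] 0.97
spindle1 [505. 291.] [ 0.3674 -0.5535] 0.94
spindle1 [324. 197.] [ 0.6018 -0.1018] 0.92
spindle1 [356. 226.] [ 0.5277 -0.1813] 0.9
spindle1 [427. 371.] [ 0.1727 -0.3549] 0.88
screwdriver [329. 137.] [ 0.7853 -0.1197] 0.88
stain [462. 230.] [ 0.5307 -0.4805] 0.92
stain [357. 226.] [ 0.5386 -0.1959] 0.69
stain [150. 255.] [0.4591 0.3564] 0.32
glue [149. 163.] [0.7057 0.367 ] 0.61
sand_block [132. 322.] [0.2819 0.3963] 0.87
shim (((0.3746100664138794, -0.34930500388145447), (0.16423974931240082, 0.04298417642712593), 87.8831558227539), 1000)
level (((0.38228872418403625, 0.269012987613678), (0.18666769564151764, 0.060603801161050797), 81.78518676757812), 342)
mat (((0.3821489214897156, 0.2768496870994568), (0.19071145355701447, 0.060559988021850586), 81.72504425048828), 1131)Traceback (most recent call last):
  File "<stdin>", line 14, in <module>
  File "<stdin>", line 9, in rect
  File "h.py", line 13, in at
    p,d=ray(cam,px,obs); return (p+d*(z-p[2])/d[2])
        ~~~^^^^^^^^^^^^
  File "h.py", line 6, in ray
    c=ctrl.calibration(cam); u=(px[0]-c['cx'])/c['fx']; v=(px[1]-c['cy'])/c['fy']
ValueError: time passes only in moves, steps and waits
```

```bash
sed -i 's/^def ray/import functools\ncal=functools.lru_cache(None)(lambda n: ctrl.calibration(n))\ndef ray/; s/=ctrl.calibration(cam)/=cal(cam)/' h.py
python3 - <<'E'
from h import *
im=cv2.imread('pics/top0.png')
hsv=cv2.cvtColor(im,cv2.COLOR_BGR2HSV)
def rect(lo,hi,z,win):
    m=cv2.inRange(hsv,lo,hi); k=np.zeros_like(m); x0,y0,x1,y1=win; k[y0:y1,x0:x1]=m[y0:y1,x0:x1]
    k=cv2.morphologyEx(k,cv2.MORPH_OPEN,np.ones((3,3)))
    pts=np.argwhere(k>0)[:,::-1]; W=np.array([at('top',p,z)[:2] for p in pts],np.float32)
    return cv2.minAreaRect(W),len(pts)
print('stand',rect((10,30,120),(25,150,255),.075,(296,148,420,246)), hsv[165,350],hsv[165,425])
print('dd',rect((0,0,110),(180,40,255),.078,(172,134,285,244)))
r=rect((100,120,60),(125,255,255),.095,(385,190,420,245));print('vise',r)
E
python3 -c "
import cv2;im=cv2.imread('pics/top0.png')[130:310,280:470];cv2.imwrite('pics/c1.png',cv2.resize(im,None,fx=4,fy=3.3,interpolation=cv2.INTER_CUBIC)[:,:])"
```

```text
stand (((0.6061558127403259, -0.18577808141708374), (0.24574722349643707, 0.3037884831428528), 1.2976003885269165), 9500) [ 18 109 216] [ 14 162 157]
dd (((0.617665708065033, 0.14552509784698486), (0.27295103669166565, 0.2590152621269226), 2.157693386077881), 9607)
vise (((0.5463629961013794, -0.3060872256755829), (0.09390346705913544, 0.05594984069466591), 0.5312522649765015), 552)
```

View pics/c1.png

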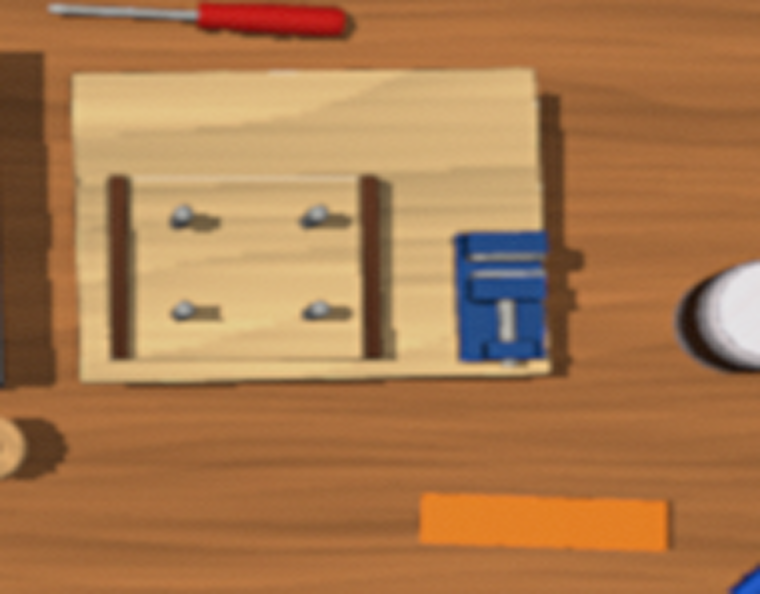

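Call:
carry_out --moves '[{"turn": 0.149}, {"turn": 0.149}, {"turn": 0.149}, {"turn": 0.149}, {"turn": 0.149}, {"turn": 0.149}, {"turn": 0.149}, {"turn": 0.149}]'

```text
validation failed for argument at $.mo...
```

Call:
carry_out --moves '[{"x": 0, "y": 0, "z": 0, "turn": 0.142}, {"x": 0, "y": 0, "z": 0, "turn": 0.142}, {"x": 0, "y": 0, "z": 0, "turn": 0.142}, {"x": 0, "y": 0, "z": 0, "turn": 0.142}, {"x": 0, "y": 0, "z": 0, "turn": 0.142}, {"x": 0, "y": 0, "z": 0, "turn": 0.142}, {"x": 0, "y": 0, "z": 0, "turn": 0.142}, {"x": 0, "y": 0, "z": 0, "turn": 0.142}]' --grip 60

```text
t: 1.65
tool_pos: [0.1828, 0.5976, 0.2313]
tool_rot: [-2.07, -2.363, 0.0]
contact_force: [-0.1, -0.1, 1.1]
opening: 0.0598
grip_force: 0.0
```

Call:
carry_out --moves '[{"x": 0, "y": 0, "z": 0, "turn": 0.142}, {"x": 0, "y": 0, "z": 0, "turn": 0.142}, {"x": -1, "y": 0.8, "z": 0, "turn": 0}, {"x": -1, "y": 0.8, "z": 0, "turn": 0}, {"x": -1, "y": 0.8, "z": 0, "turn": 0}, {"x": -1, "y": 0.8, "z": 0, "turn": 0}, {"x": -1, "y": 0.8, "z": 0, "turn": 0}, {"x": -1, "y": 0.8, "z": 0, "turn": 0}]'

```text
t: 2.45
tool_pos: [0.2802, 0.4307, 0.2314]
tool_rot: [2.377, 2.054, 0.001]
contact_force: [0.8, 0.4, 0.2]
opening: 0.06
grip_force: 0.0
```

Call:
carry_out --moves '[{"x": -1, "y": 0.9, "z": 0, "turn": 0}, {"x": -1, "y": 0.9, "z": 0, "turn": 0}, {"x": -1, "y": 0.9, "z": 0, "turn": 0}, {"x": -1, "y": 0.9, "z": 0, "turn": 0}, {"x": -1, "y": 0.9, "z": 0, "turn": 0}, {"x": -0.5, "y": 0.5, "z": 0, "turn": 0}, {"x": 0, "y": 0, "z": 0.5, "turn": 0}, {"x": 0, "y": 0, "z": 0.5, "turn": 0}]'

```text
t: 3.25
tool_pos: [0.3834, 0.2777, 0.2058]
tool_rot: [-2.378, -2.052, -0.001]
contact_force: [0.6, -0.1, -0.6]
opening: 0.0599
grip_force: 0.0
```

```bash
python3 - <<'E'
from h import *
o,im=snap('wrist','w1'); print(o['tool_pos'],o['tool_rot'],o['opening'],o['t'])
hsv=cv2.cvtColor(im,cv2.COLOR_BGR2HSV)
m=cv2.inRange(hsv,(22,140,100),(34,255,255)); n,l,s,c=cv2.connectedComponentsWithStats(m)
for i in np.argsort(-s[1:,4])[:3]+1: print(s[i],c[i])
pts=np.argwhere(m>0)[:,::-1]; W=np.array([at('wrist',p,.037,o)[:2] for p in pts[::3]],np.float32); print(cv2.minAreaRect(W))
for d in ctrl.mark_of('wrist','level')[:2]: print(d,at('wrist',d['pixel'],.003,o))
E
```

```text
[0.3834 0.2777 0.2058] [-2.3782 -2.0523 -0.0013] 0.05988079498165005 3.25
[ 301  143   30   57 1276] [316.0086 165.0596]
[306 248  27  54 937] [319.5966 282.3372]
[585  70  54  41 831] [607.3333  82.5415]
((0.4885745644569397, 0.3063744008541107), (0.22525638341903687, 0.5119979381561279), 86.5270004272461)
{'pixel': [321.4, 218.9], 'confidence': 0.67} [0.3846 0.27   0.003 ]
```

View pics/w1.png

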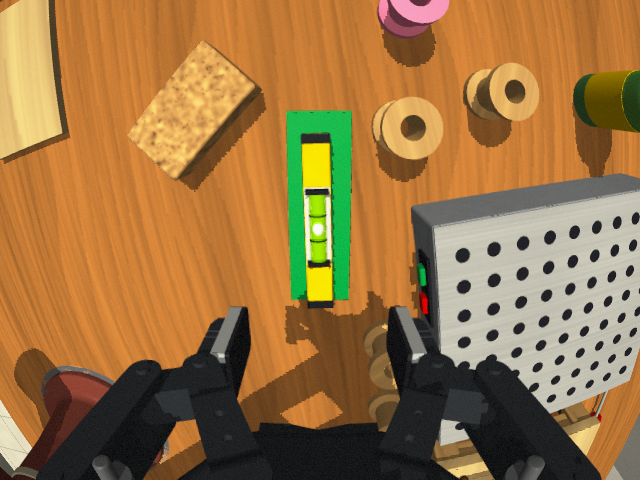

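```bash
python3 - <<'E'
from h import *
o=ctrl.get_obs()
a=at('wrist',(315.5,138),.037,o);b=at('wrist',(320,303),.037,o);m=(a+b)/2
print(a,b,m,np.linalg.norm(a-b),np.arctan2(*(a-b)[1::-1]))
R=Ro.from_rotvec(o['tool_rot']).as_matrix();print(np.arctan2(R[1,0],R[0,0]))
print(to([m[0],m[1],.013],np.arctan2(*(a-b)[1::-1])))
E
```

```text
[0.3878 0.348  0.037 ] [0.3701 0.1987 0.037 ] [0.3789 0.2734 0.037 ] 0.15037163130416886 1.4528294540321574
1.42569844882266
(array([-0.1528, -0.0391,  7.6023]), np.float64(-0.027131005209497516))
```

Call:
carry_out --moves '[{"x": -0.15, "y": -0.04, "z": 0.8, "turn": -0.027}, {"x": 0, "y": 0, "z": 1, "turn": 0}, {"x": 0, "y": 0, "z": 1, "turn": 0}, {"x": 0, "y": 0, "z": 1, "turn": 0}, {"x": 0, "y": 0, "z": 1, "turn": 0}, {"x": 0, "y": 0, "z": 1, "turn": 0}, {"x": 0, "y": 0, "z": 1, "turn": 0}, {"x": 0, "y": 0, "z": 1, "turn": 0}]'

```text
t: 4.15
tool_pos: [0.381, 0.2749, 0.0102]
tool_rot: [-2.347, -2.087, 0.0]
contact_force: [-0.8, 0.2, -0.3]
opening: 0.0601
grip_force: 0.0
```

Call:
carry_out --moves '[{"x": 0, "y": 0, "z": 0, "turn": 0}, {"x": 0, "y": 0, "z": 0, "turn": 0}, {"x": 0, "y": 0, "z": 0, "turn": 0}, {"x": 0, "y": 0, "z": 0, "turn": 0}, {"x": 0, "y": 0, "z": 0, "turn": 0}, {"x": 0, "y": 0, "z": 0, "turn": 0}, {"x": 0, "y": 0, "z": -0.3, "turn": 0}, {"x": 0, "y": 0, "z": -0.5, "turn": 0}]' --grip 10 --newtons 40

```text
t: 4.95
tool_pos: [0.3808, 0.2733, 0.0309]
tool_rot: [-2.349, -2.085, 0.004]
contact_force: [0.6, -0.0, -2.7]
opening: 0.0234
grip_force: 42.1
```

Call:
carry_out --moves '[{"x": 0, "y": 0, "z": -0.9, "turn": -0.07}, {"x": 0, "y": 0, "z": -1, "turn": -0.07}, {"x": 0, "y": 0, "z": -1, "turn": 0}, {"x": 0, "y": 0, "z": -1, "turn": 0}, {"x": 0, "y": 0, "z": -1, "turn": 0}, {"x": 0, "y": 0, "z": -1, "turn": 0}, {"x": 0, "y": 0, "z": -0.9, "turn": 0}, {"x": 0, "y": 0, "z": 0, "turn": 0}]'

```text
t: 5.75
tool_pos: [0.3838, 0.2749, 0.2061]
tool_rot: [2.196, 2.242, 0.012]
contact_force: [0.2, -0.2, -2.0]
opening: 0.0231
grip_force: 42.3
```

```bash
python3 - <<'E'
from h import *
o=ctrl.get_obs(); print(o['tool_pos'],o['opening'],o['grip_force'],to([.691,-.184,o['tool_pos'][2]],1.593))
E
```

```text
[0.3838 0.2749 0.2061] 0.023129958180791884 42.30292618274689 (array([-18.6081,  11.9027,   0.0268]), np.float64(-0.001309988577388399))
```

Call:
carry_out --moves '[{"x": -0.9, "y": 0.6, "z": 0, "turn": 0}, {"x": -1, "y": 0.6, "z": 0, "turn": 0}, {"x": -1, "y": 0.6, "z": 0, "turn": 0}, {"x": -1, "y": 0.6, "z": 0, "turn": 0}, {"x": -1, "y": 0.6, "z": 0, "turn": 0}, {"x": -1, "y": 0.6, "z": 0, "turn": 0}, {"x": -1, "y": 0.6, "z": 0, "turn": 0}, {"x": -1, "y": 0.6, "z": 0, "turn": 0}]'

```text
t: 6.55
tool_pos: [0.5055, 0.0779, 0.1998]
tool_rot: [-2.197, -2.243, 0.002]
contact_force: [-0.1, -0.3, -2.3]
opening: 0.0233
grip_force: 42.2
```

Call:
carry_out --moves '[{"x": -1, "y": 0.6, "z": 0, "turn": 0}, {"x": -1, "y": 0.7, "z": 0, "turn": 0}, {"x": -1, "y": 0.7, "z": 0, "turn": 0}, {"x": -1, "y": 0.7, "z": 0, "turn": 0}, {"x": -1, "y": 0.7, "z": 0, "turn": 0}, {"x": -1, "y": 0.7, "z": 0, "turn": 0}, {"x": -1, "y": 0.7, "z": 0, "turn": 0}, {"x": -1, "y": 0.7, "z": 0, "turn": 0}]'

```text
t: 7.35
tool_pos: [0.6473, -0.1189, 0.1993]
tool_rot: [-2.197, -2.243, 0.002]
contact_force: [0.1, -0.8, -2.7]
opening: 0.0233
grip_force: 42.2
```

Call:
carry_out --moves '[{"x": -1, "y": 0.6, "z": 0, "turn": 0}, {"x": -1, "y": 0.6, "z": 0, "turn": 0}, {"x": -0.7, "y": 0.4, "z": 0, "turn": 0}, {"x": 0, "y": 0, "z": 0.8, "turn": 0}, {"x": 0, "y": 0, "z": 1, "turn": 0}, {"x": 0, "y": 0, "z": 1, "turn": 0}, {"x": 0, "y": 0, "z": 0.6, "turn": 0}, {"x": 0, "y": 0, "z": 0, "turn": 0}]'

```text
t: 8.15
tool_pos: [0.6863, -0.1837, 0.1113]
tool_rot: [-2.193, -2.239, 0.005]
contact_force: [0.3, 0.6, -2.5]
opening: 0.0236
grip_force: 42.1
```

```bash
python3 - <<'E'
from h import *
print(to([.691,-.184,.091],1.593))
o,im=snap('side','s2'); cv2.imwrite('pics/s2c.png',cv2.resize(im[180:350,280:460],None,fx=3.5,fy=3.5))
E
```

```text
(array([-0.0195,  0.1947,  0.8108]), np.float64(-0.001274566701742863))
```

View pics/s2c.png

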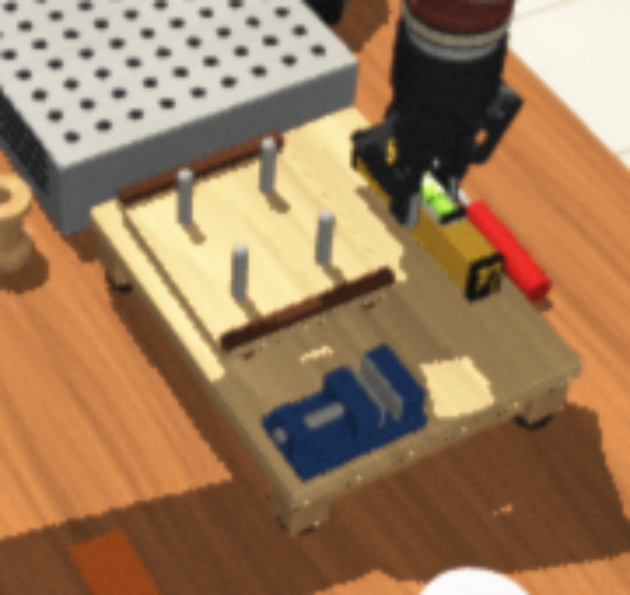

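Call:
carry_out --moves '[{"x": 0, "y": 0.15, "z": 0.4, "turn": 0}, {"x": 0, "y": 0, "z": 0.25, "turn": 0}, {"x": 0, "y": 0, "z": 0.12, "turn": 0}, {"x": 0, "y": 0, "z": 0.06, "turn": 0}, {"x": 0, "y": 0, "z": 0, "turn": 0}, {"x": 0, "y": 0, "z": 0, "turn": 0}, {"x": 0, "y": 0, "z": 0, "turn": 0}, {"x": 0, "y": 0, "z": 0, "turn": 0}]'

```text
t: 9.0
tool_pos: [0.6929, -0.1846, 0.0959]
tool_rot: [2.198, 2.244, 0.0]
contact_force: [0.6, -0.5, -2.8]
opening: 0.0231
grip_force: 42.2
```

Call:
carry_out --moves '[{"x": 0, "y": 0, "z": 0, "turn": 0}, {"x": 0, "y": 0, "z": 0, "turn": 0}, {"x": 0, "y": 0, "z": 0, "turn": 0}, {"x": 0, "y": 0, "z": 0, "turn": 0}, {"x": 0, "y": 0, "z": -0.6, "turn": 0}, {"x": 0, "y": 0, "z": -0.8, "turn": 0}, {"x": 0, "y": 0, "z": -1, "turn": 0}, {"x": 0, "y": 0, "z": -1, "turn": 0}]' --grip 50

```text
t: 9.8
tool_pos: [0.6929, -0.1846, 0.1826]
tool_rot: [2.198, 2.244, 0.0]
contact_force: [-0.0, 0.4, 0.4]
opening: 0.0501
grip_force: 0.0
```

Call:
carry_out --moves '[{"x": 0, "y": 0, "z": -1, "turn": 0}, {"x": -0.8, "y": 0, "z": -1, "turn": 0}, {"x": -0.8, "y": 0, "z": 0, "turn": 0}, {"x": 0, "y": 0, "z": 0, "turn": 0}, {"x": 0, "y": 0, "z": 0, "turn": 0}, {"x": 0, "y": 0, "z": 0, "turn": 0}, {"x": 0, "y": 0, "z": 0, "turn": 0}, {"x": 0, "y": 0, "z": 0, "turn": 0}]'

```text
t: 10.6
tool_pos: [0.6934, -0.2239, 0.2297]
tool_rot: [-2.196, -2.244, 0.001]
contact_force: [-0.2, 0.8, -0.1]
opening: 0.0501
grip_force: 0.0
```

```bash
python3 - <<'E'
from h import *
o,im=snap('wrist','w3'); print(o['tool_pos'],o['t'])
E
```

```text
[ 0.6934 -0.2239  0.2297] 10.6
```

View pics/w3.png

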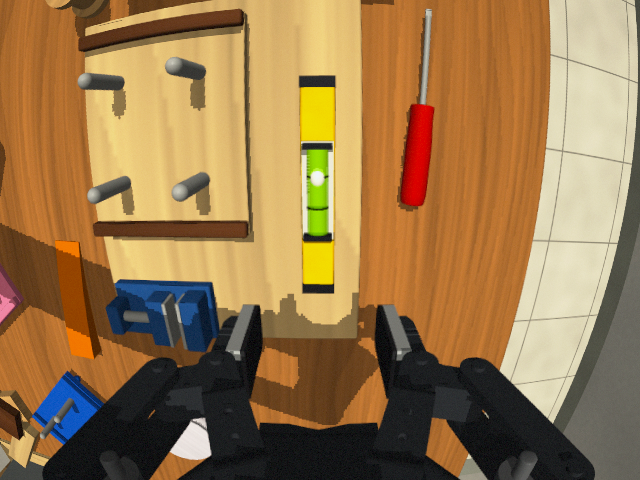

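```bash
python3 - <<'E'
from h import *
o=ctrl.get_obs()
for n,p,z in [('v+',(318,144),.121),('v-',(318,240),.121),('l+',(317,178),.119),('l-',(317,208.5),.119),('bub',(317.5,178),.119),('edgeR',(360,100),.082),('edgeR2',(359,330),.080),('corner',(357,338),.08),('sp1',(84,82),.149),('sp2',(172,66),.150),('sp3',(95,196),.147),('sp4',(180,192),.148),('vise',(164,313),.108),('L+',(317,77),.115),('L-',(318,292),.115)]:
    print(n,at('wrist',p,z,o))
hsv=cv2.cvtColor(cv2.imread('pics/w3.png'),cv2.COLOR_BGR2HSV)
m=cv2.inRange(hsv[140:245,300:336],(0,0,200),(180,70,255)); print(m.shape); 
g=cv2.imread('pics/w3.png')[140:245,317].astype(int); print([tuple(x) for x in g[::3].tolist()])
E
```

```text
v+ [ 0.691  -0.1543  0.121 ]
v- [ 0.6925 -0.222   0.121 ]
l+ [ 0.6908 -0.1779  0.119 ]
l- [ 0.6913 -0.1995  0.119 ]
bub [ 0.6912 -0.1779  0.119 ]
edgeR [ 0.7224 -0.1209  0.082 ]
edgeR2 [ 0.7326 -0.322   0.08  ]
corner [ 0.7314 -0.331   0.08  ]
sp1 [ 0.5322 -0.1038  0.149 ]
sp2 [ 0.6002 -0.1018  0.15  ]
sp3 [ 0.5352 -0.1842  0.147 ]
sp4 [ 0.603  -0.1826  0.148 ]
vise [ 0.5604 -0.2957  0.108 ]
L+ [ 0.6892 -0.108   0.115 ]
L- [ 0.6935 -0.2661  0.115 ]
(105, 36)
[(25, 187, 221), (60, 66, 65), (33, 26, 25), (29, 117, 81), (0, 222, 152), (0, 223, 152), (0, 221, 150), (0, 222, 153), (0, 223, 150), (0, 225, 156), (63, 244, 185), (248, 246, 240), (247, 246, 242), (236, 245, 239), (222, 242, 241), (161, 228, 219), (0, 223, 154), (0, 222, 154), (0, 223, 153), (0, 222, 151), (0, 222, 150), (0, 221, 150), (0, 195, 123), (8, 52, 39), (0, 220, 150), (0, 223, 153), (0, 222, 151), (0, 219, 149), (0, 220, 151), (0, 221, 151), (0, 221, 150), (0, 191, 115), (30, 55, 44), (36, 30, 29), (0, 113, 153)]
```

Call:
carry_out --moves '[{"x": -0.4, "y": -0.9, "z": 0, "turn": 0.06}, {"x": -0.6, "y": -1, "z": 0, "turn": 0}, {"x": -0.6, "y": -1, "z": 0, "turn": 0}, {"x": -0.6, "y": -1, "z": 0, "turn": 0}, {"x": -0.6, "y": -1, "z": 0, "turn": 0}, {"x": -0.6, "y": -1, "z": 0, "turn": 0}, {"x": -0.6, "y": -1, "z": 0, "turn": 0}, {"x": -0.6, "y": -1, "z": 0, "turn": 0}]' --grip 70

```text
t: 11.45
tool_pos: [0.4914, -0.3333, 0.2306]
tool_rot: [2.264, 2.178, 0.0]
contact_force: [-0.4, -0.4, 0.6]
opening: 0.0698
grip_force: 0.0
```

Call:
carry_out --moves '[{"x": -0.6, "y": -1, "z": 0, "turn": 0}, {"x": -0.6, "y": -1, "z": 0, "turn": 0}, {"x": -0.6, "y": -1, "z": 0, "turn": 0}, {"x": -0.6, "y": -1, "z": 0, "turn": 0}, {"x": -0.6, "y": -0.9, "z": 0, "turn": 0}, {"x": 0, "y": 0, "z": 0, "turn": 0}, {"x": 0, "y": 0, "z": 0, "turn": 0}, {"x": 0, "y": 0, "z": 0, "turn": 0}]'

```text
t: 12.25
tool_pos: [0.3677, -0.4028, 0.2306]
tool_rot: [2.263, 2.179, 0.001]
contact_force: [-0.1, 0.6, -0.1]
opening: 0.0697
grip_force: 0.0
```

```bash
cat >> h.py <<'E'
def mrect(im,o,lo,hi,z,cam='wrist',win=(0,0,640,480)):
    m=cv2.inRange(cv2.cvtColor(im,cv2.COLOR_BGR2HSV),lo,hi); k=np.zeros_like(m); a,b,c,d=win; k[b:d,a:c]=m[b:d,a:c]
    n,l,s,_=cv2.connectedComponentsWithStats(k); i=1+np.argmax(s[1:,4])
    W=np.array([at(cam,p,z,o)[:2] for p in np.argwhere(l==i)[:,::-1]],np.float32)
    return cv2.minAreaRect(W),s[i]
E
python3 - <<'E'
from h import *
o,im=snap('wrist','w4'); print(o['tool_pos'],o['tool_rot'],mrect(im,o,(7,230,190),(15,255,255),.012), im[246,318])
o['tool_pos']; print(to([.3724,-.409,.003],1.534))
E
```

```text
Traceback (most recent call last):
  File "h.py", line 34, in mrect
    n,l,s,_=cv2.connectedComponentsWithStats(k); i=1+np.argmax(s[1:,4])
                                                     ~~~~~~~~~^^^^^^^^^
ValueError: attempt to get argmax of an empty sequence
```

View pics/w4.png

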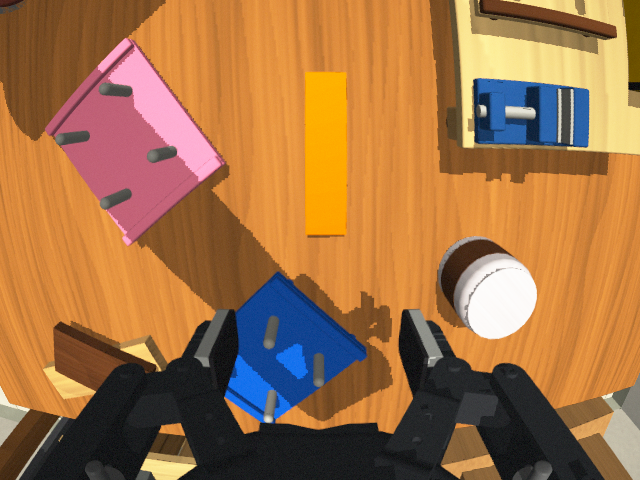

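```bash
python3 - <<'E'
from h import *
o=ctrl.get_obs()
T=at('wrist',(326.5,233),.022,o);t=at('wrist',(325.5,72),.002,o);d=t-T
print('tail',T,'tip',t,np.linalg.norm(d[:2]),np.arctan2(d[1],d[0]))
for n,p,z in [('w-',(306,150),.012),('w+',(347,150),.012),('bluecorner',(278,275),.03),('bluec2',(365,352),.03),('corner',(464,147),.072),('corner z',(464,147),.068)]: print(n,at('wrist',p,z,o))
yaw=np.arctan2(d[1],d[0]); c=T+d/np.linalg.norm(d)*.02; print(c,to([c[0],c[1],.002],yaw))
E
```

```text
tail [ 0.3744 -0.4264  0.022 ] tip [ 0.3791 -0.268   0.002 ] 0.15846966407741736 1.5412768040714686
w- [ 0.3574 -0.3448  0.012 ]
w+ [ 0.397  -0.3461  0.012 ]
bluecorner [ 0.3241 -0.4664  0.03  ]
bluec2 [ 0.4139 -0.565   0.03  ]
corner [ 0.4927 -0.3385  0.072 ]
corner z [ 0.4943 -0.3388  0.068 ]
[ 0.375  -0.4066  0.0195] (array([-0.1441,  0.2924,  9.1423]), np.float64(-0.008164408034370574))
```

Call:
carry_out --moves '[{"x": -0.14, "y": 0.3, "z": 1, "turn": 0}, {"x": 0, "y": 0, "z": 1, "turn": 0}, {"x": 0, "y": 0, "z": 1, "turn": 0}, {"x": 0, "y": 0, "z": 1, "turn": 0}, {"x": 0, "y": 0, "z": 1, "turn": 0}, {"x": 0, "y": 0, "z": 1, "turn": 0}, {"x": 0, "y": 0, "z": 1, "turn": 0}, {"x": 0, "y": 0, "z": 1, "turn": 0}]'

```text
t: 13.1
tool_pos: [0.3753, -0.4065, 0.0296]
tool_rot: [2.262, 2.179, 0.0]
contact_force: [0.7, -0.1, 0.5]
opening: 0.0699
grip_force: 0.0
```

Call:
carry_out --moves '[{"x": 0, "y": 0, "z": 0.5, "turn": 0}, {"x": 0, "y": 0, "z": 0.4, "turn": 0}, {"x": 0, "y": 0, "z": 0.15, "turn": 0}, {"x": 0, "y": 0, "z": 0, "turn": 0}, {"x": 0, "y": 0, "z": 0, "turn": 0}, {"x": 0, "y": 0, "z": 0, "turn": 0}, {"x": 0, "y": 0, "z": 0, "turn": 0}, {"x": 0, "y": 0, "z": 0, "turn": 0}]'

```text
t: 13.9
tool_pos: [0.3745, -0.4074, 0.0048]
tool_rot: [2.264, 2.177, -0.0]
contact_force: [0.5, -0.6, 0.1]
opening: 0.0703
grip_force: 0.0
```

Call:
carry_out --moves '[{"x": 0, "y": 0, "z": 0, "turn": 0}, {"x": 0, "y": 0, "z": 0, "turn": 0}, {"x": 0, "y": 0, "z": 0, "turn": 0}, {"x": 0, "y": 0, "z": 0, "turn": 0}, {"x": 0, "y": 0, "z": 0, "turn": 0}, {"x": 0, "y": 0, "z": 0, "turn": 0}, {"x": 0, "y": 0, "z": 0, "turn": 0}, {"x": 0, "y": 0, "z": 0, "turn": 0}]' --grip 25 --newtons 70

```text
t: 14.7
tool_pos: [0.3747, -0.4075, 0.0048]
tool_rot: [2.264, 2.177, -0.0]
contact_force: [0.2, -0.2, 5.0]
opening: 0.0384
grip_force: 72.7
```

Call:
carry_out --moves '[{"x": 0, "y": 0, "z": -0.3, "turn": 0}, {"x": 0, "y": 0, "z": -0.5, "turn": 0}, {"x": 0.5, "y": -0.2, "z": 0, "turn": 0}, {"x": 0.8, "y": -0.3, "z": 0, "turn": 0}, {"x": 0.8, "y": -0.3, "z": 0, "turn": 0}, {"x": 0.8, "y": -0.3, "z": 0, "turn": 0}, {"x": 0.6, "y": -0.2, "z": 0, "turn": 0}, {"x": 0, "y": 0, "z": 0, "turn": 0.1}]'

```text
t: 15.5
tool_pos: [0.3438, -0.315, 0.0231]
tool_rot: [-2.369, -2.058, -0.001]
contact_force: [0.4, 0.8, -1.2]
opening: 0.0379
grip_force: 72.2
```

Call:
carry_out --moves '[{"x": 0, "y": 0, "z": 0, "turn": 0.14}, {"x": 0, "y": 0, "z": 0, "turn": 0.14}, {"x": 0, "y": 0, "z": 0, "turn": 0.14}, {"x": 0, "y": 0, "z": 0, "turn": 0.14}, {"x": 0, "y": 0, "z": 0, "turn": 0.14}, {"x": 0, "y": 0, "z": 0, "turn": 0.14}, {"x": 0, "y": 0, "z": 0, "turn": 0.14}, {"x": 0, "y": 0, "z": 0, "turn": 0.14}]'

```text
t: 16.3
tool_pos: [0.3447, -0.3171, 0.0239]
tool_rot: [-3.104, -0.479, 0.001]
contact_force: [-0.9, 0.1, -0.6]
opening: 0.0383
grip_force: 72.1
```

Call:
carry_out --moves '[{"x": 0, "y": 0, "z": 0, "turn": 0.14}, {"x": 0, "y": 0, "z": 0, "turn": 0.14}, {"x": 0, "y": 0, "z": 0, "turn": 0.02}, {"x": 0, "y": 0, "z": 0, "turn": 0}, {"x": 0, "y": 0, "z": 0, "turn": 0}, {"x": 0, "y": 0, "z": 0, "turn": 0}, {"x": 0, "y": 0, "z": 0, "turn": 0}, {"x": 0, "y": 0, "z": 0, "turn": 0}]'

```text
t: 17.1
tool_pos: [0.3453, -0.3184, 0.0243]
tool_rot: [3.142, 0.019, -0.0]
contact_force: [-0.3, 0.1, -0.4]
opening: 0.038
grip_force: 72.1
```

```bash
python3 - <<'E'
from h import *
o,im=snap('wrist','w5'); print(o['tool_pos'],o['tool_rot']); print(to([.342,-.3185,.005],.025))
E
```

```text
[ 0.3453 -0.3184  0.0243] [ 3.1415  0.0192 -0.    ]
(array([-0.1325,  0.0033,  0.7714]), np.float64(-0.012873645563693525))
```

View pics/w5.png

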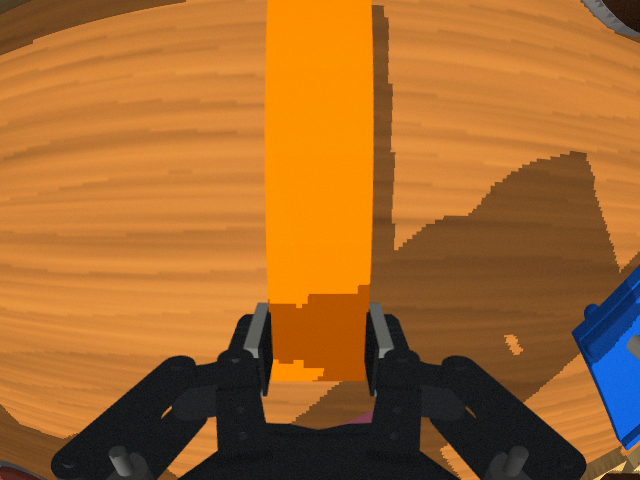

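Call:
carry_out --moves '[{"x": 0, "y": 0, "z": 0.4, "turn": -0.013}, {"x": 0, "y": 0, "z": 0.25, "turn": 0}, {"x": 0, "y": 0, "z": 0.1, "turn": 0}, {"x": 0.3, "y": 0, "z": 0, "turn": 0}, {"x": 0.3, "y": 0, "z": 0, "turn": 0}, {"x": 0.3, "y": 0, "z": 0, "turn": 0}, {"x": 0.3, "y": 0, "z": 0, "turn": 0}, {"x": 0, "y": 0, "z": 0, "turn": 0}]'

```text
t: 17.95
tool_pos: [0.3754, -0.3172, 0.0051]
tool_rot: [-3.14, -0.041, 0.002]
contact_force: [-1.6, 0.4, -0.3]
opening: 0.0387
grip_force: 72.2
```

Call:
carry_out --moves '[{"x": 0.2, "y": 0, "z": 0, "turn": 0}, {"x": 0.2, "y": 0, "z": 0, "turn": 0}, {"x": 0.2, "y": 0, "z": 0, "turn": 0}, {"x": 0.2, "y": 0, "z": 0, "turn": 0}, {"x": 0.2, "y": 0, "z": 0, "turn": 0}, {"x": 0.1, "y": 0, "z": 0, "turn": 0}, {"x": 0, "y": 0, "z": 0, "turn": 0}, {"x": 0, "y": 0, "z": 0, "turn": 0}]'

```text
t: 18.75
tool_pos: [0.4023, -0.3164, 0.005]
tool_rot: [-3.14, -0.039, 0.002]
contact_force: [-3.2, 0.7, -0.8]
opening: 0.0381
grip_force: 72.1
```

Call:
carry_out --moves '[{"x": 0.15, "y": 0, "z": 0, "turn": 0}, {"x": 0.15, "y": 0, "z": 0, "turn": 0}, {"x": 0, "y": 0, "z": 0, "turn": 0}, {"x": 0, "y": 0, "z": 0, "turn": 0}, {"x": 0, "y": 0, "z": 0, "turn": 0}, {"x": 0, "y": 0, "z": 0, "turn": 0}, {"x": 0, "y": 0, "z": 0, "turn": 0}, {"x": 0, "y": 0, "z": 0, "turn": 0}]'

```text
t: 19.55
tool_pos: [0.4102, -0.3165, 0.0054]
tool_rot: [-3.141, -0.039, 0.0]
contact_force: [-1.8, 2.0, -2.4]
opening: 0.0383
grip_force: 71.9
```

Call:
carry_out --moves '[{"x": 0, "y": 0, "z": 0, "turn": 0}, {"x": 0, "y": 0, "z": 0, "turn": 0}, {"x": 0, "y": 0, "z": 0, "turn": 0}, {"x": 0, "y": 0, "z": 0, "turn": 0}, {"x": 0, "y": 0, "z": -0.5, "turn": 0}, {"x": 0, "y": 0, "z": -0.9, "turn": 0}, {"x": 0, "y": 0, "z": -1, "turn": 0}, {"x": 0, "y": 0, "z": -1, "turn": 0}]' --grip 65

```text
t: 20.35
tool_pos: [0.4104, -0.3169, 0.0924]
tool_rot: [3.141, 0.039, 0.001]
contact_force: [0.0, -0.3, 0.3]
opening: 0.0649
grip_force: 0.0
```

Call:
carry_out --moves '[{"x": 0, "y": 0, "z": -1, "turn": 0}, {"x": 0, "y": 0, "z": -1, "turn": 0}, {"x": 0.9, "y": -0.5, "z": -1, "turn": 0}, {"x": 1, "y": -0.7, "z": -1, "turn": 0}, {"x": 1, "y": -0.7, "z": -1, "turn": 0}, {"x": 1, "y": -0.7, "z": -0.6, "turn": 0}, {"x": 1, "y": -0.7, "z": 0, "turn": 0}, {"x": 1, "y": -0.7, "z": 0, "turn": 0}]'

```text
t: 21.15
tool_pos: [0.5567, -0.2125, 0.2331]
tool_rot: [3.14, 0.039, 0.005]
contact_force: [0.1, -1.0, 0.2]
opening: 0.065
grip_force: 0.0
```

Call:
carry_out --moves '[{"x": 1, "y": -0.7, "z": 0, "turn": 0}, {"x": 1, "y": -0.5, "z": 0, "turn": 0}, {"x": 0.5, "y": 0, "z": 0, "turn": 0}, {"x": 0, "y": 0, "z": 0, "turn": 0}, {"x": 0, "y": 0, "z": 0, "turn": 0}, {"x": 0, "y": 0, "z": 0, "turn": 0}, {"x": 0, "y": 0, "z": 0, "turn": 0}, {"x": 0, "y": 0, "z": 0, "turn": 0}]'

```text
t: 21.95
tool_pos: [0.6165, -0.1821, 0.2307]
tool_rot: [3.141, 0.038, 0.0]
contact_force: [0.3, 0.0, 0.5]
opening: 0.065
grip_force: 0.0
```

```bash
python3 - <<'E'
from h import *
o,im=snap('wrist','w6'); print(o['tool_pos'],o['t'])
c=proj('wrist',[.691,-.187,.12],o).astype(int); print(c, proj('wrist',[.512,-.318,0.0],o))
for s in (1,):
    a=im[max(c[1]-60,0):c[1]+60,c[0]-90:c[0]+90]; cv2.imwrite('pics/w6c.png',cv2.resize(a,None,fx=4,fy=4,interpolation=cv2.INTER_CUBIC))
hsv=cv2.cvtColor(im,cv2.COLOR_BGR2HSV)
w=cv2.inRange(hsv,(0,0,215),(180,80,255)); g=cv2.inRange(hsv,(35,200,150),(60,255,255))
x0,y0=c[0]-60,c[1]-25
def cen(m,z):
    k=np.argwhere(m[y0:y0+50,x0:x0+120]>0)+[y0,x0]; W=np.array([at('wrist',p[::-1],z,o)[:2] for p in k]); return len(k),W.mean(0),W.min(0),W.max(0)
print('green',cen(g,.119)); print('white',cen(w,.119))
E
```

```text
[ 0.6165 -0.1821  0.2307] 21.95
[329 134] [433.2928 296.0414]
green (1355, array([ 0.695 , -0.1833]), array([ 0.6874, -0.2141]), array([ 0.7016, -0.1542]))
white (976, array([ 0.6948, -0.1846]), array([ 0.6833, -0.2137]), array([ 0.706 , -0.1503]))
```

View pics/w6c.png

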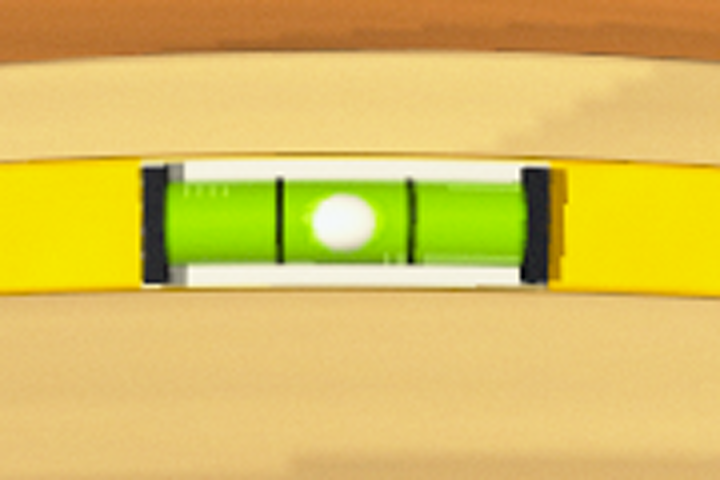

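Call:
carry_out --moves '[{"x": 0, "y": 0, "z": 0, "turn": -0.142}, {"x": 0, "y": 0, "z": 0, "turn": -0.142}, {"x": 0, "y": 0, "z": 0, "turn": -0.142}, {"x": 0, "y": 0, "z": 0, "turn": -0.142}, {"x": 0, "y": 0, "z": 0, "turn": -0.142}, {"x": 0, "y": 0, "z": 0, "turn": -0.142}, {"x": 0, "y": 0, "z": 0, "turn": -0.142}, {"x": 0, "y": 0, "z": 0, "turn": -0.142}]' --grip 50

```text
t: 22.8
tool_pos: [0.6168, -0.1817, 0.2306]
tool_rot: [-2.622, -1.73, 0.0]
contact_force: [-0.3, 0.2, -0.1]
opening: 0.05
grip_force: 0.0
```

Call:
carry_out --moves '[{"x": 0, "y": 0, "z": 0, "turn": -0.142}, {"x": 0, "y": 0, "z": 0, "turn": -0.142}, {"x": 0, "y": 0, "z": 0, "turn": -0.148}, {"x": -0.2, "y": 1, "z": 0, "turn": 0}, {"x": 0, "y": 1, "z": 0, "turn": 0}, {"x": 0, "y": 1, "z": 0, "turn": 0}, {"x": 0, "y": 0, "z": 0, "turn": 0}, {"x": 0, "y": 0, "z": 0, "turn": 0}]'

```text
t: 23.6
tool_pos: [0.6919, -0.185, 0.2301]
tool_rot: [-2.196, -2.245, 0.001]
contact_force: [-0.9, 0.1, 0.2]
opening: 0.0501
grip_force: 0.0
```

```bash
python3 - <<'E'
from h import *
o,im=snap('wrist','w7'); print(o['tool_pos'],o['t'],to([.692,-.186,.089],1.596))
r=[mrect(im,o,(22,200,150),(32,255,255),.114,win=(290,y,350,y+130)) for y in (40,190)]
print(r); print(proj('wrist',[.691,-.187,.114],o))
E
```

```text
[ 0.6919 -0.185   0.2301] 23.6 (array([-0.0401,  0.0221,  5.6533]), np.float64(-0.00331571953634624))
[(((0.6932376623153687, -0.12255813926458359), (0.023023631423711777, 0.021108580753207207), 1.4935166835784912), array([ 307,  139,   34,   31, 1051], dtype=int32)), (((0.6963400840759277, -0.23585614562034607), (0.022976920008659363, 0.03197386488318443), 1.2636322975158691), array([309, 283,  30,  37, 990], dtype=int32))]
[318.1067 242.1578]
```

Call:
carry_out --moves '[{"x": 0, "y": 0.05, "z": 0.8, "turn": 0}, {"x": 0, "y": 0, "z": 1, "turn": 0}, {"x": 0, "y": 0, "z": 1, "turn": 0}, {"x": 0, "y": 0, "z": 1, "turn": 0}, {"x": 0, "y": 0, "z": 1, "turn": 0}, {"x": 0, "y": 0, "z": 0.6, "turn": 0}, {"x": 0, "y": 0, "z": 0.2, "turn": 0}, {"x": 0, "y": 0, "z": 0, "turn": 0}]'

```text
t: 24.45
tool_pos: [0.6929, -0.1849, 0.0903]
tool_rot: [-2.197, -2.245, 0.001]
contact_force: [-0.0, 0.3, -0.1]
opening: 0.05
grip_force: 0.0
```

Call:
carry_out --moves '[{"x": 0, "y": 0, "z": 0, "turn": 0}, {"x": 0, "y": 0, "z": 0, "turn": 0}, {"x": 0, "y": 0, "z": 0, "turn": 0}, {"x": 0, "y": 0, "z": 0, "turn": 0}, {"x": 0, "y": 0, "z": 0, "turn": 0}, {"x": 0, "y": 0, "z": 0, "turn": 0}, {"x": 0, "y": 0, "z": -0.3, "turn": 0}, {"x": 0, "y": 0, "z": -0.6, "turn": 0}]' --grip 10 --newtons 40

```text
t: 25.25
tool_pos: [0.6912, -0.1841, 0.1104]
tool_rot: [-2.193, -2.242, 0.004]
contact_force: [0.3, 0.7, -2.6]
opening: 0.0239
grip_force: 40.9
```

Call:
carry_out --moves '[{"x": 0, "y": 0, "z": -0.9, "turn": 0}, {"x": 0, "y": 0, "z": -1, "turn": 0}, {"x": 0, "y": 0, "z": -1, "turn": 0}, {"x": 0, "y": 0, "z": -1, "turn": 0}, {"x": 0.8, "y": -0.6, "z": 0, "turn": 0}, {"x": 1, "y": -0.6, "z": 0, "turn": 0}, {"x": 1, "y": -0.6, "z": 0, "turn": 0}, {"x": 1, "y": -0.6, "z": 0, "turn": 0}]'

```text
t: 26.05
tool_pos: [0.6301, -0.0904, 0.2105]
tool_rot: [-2.197, -2.245, 0.001]
contact_force: [-0.5, 0.3, -2.8]
opening: 0.0233
grip_force: 41.0
```

Call:
carry_out --moves '[{"x": 1, "y": -0.6, "z": 0, "turn": 0}, {"x": 1, "y": -0.6, "z": 0, "turn": 0}, {"x": 1, "y": -0.6, "z": 0, "turn": 0}, {"x": 1, "y": -0.6, "z": 0, "turn": 0}, {"x": 1, "y": -0.6, "z": 0, "turn": 0}, {"x": 1, "y": -0.6, "z": 0, "turn": 0}, {"x": 1, "y": -0.7, "z": 0, "turn": 0}, {"x": 1, "y": -0.7, "z": 0, "turn": 0}]'

```text
t: 26.85
tool_pos: [0.5006, 0.1068, 0.2107]
tool_rot: [-2.197, -2.245, 0.001]
contact_force: [-0.0, 0.4, -3.1]
opening: 0.0235
grip_force: 41.0
```

Call:
carry_out --moves '[{"x": 1, "y": -0.7, "z": 0, "turn": 0}, {"x": 1, "y": -0.7, "z": 0, "turn": 0}, {"x": 1, "y": -0.7, "z": 0, "turn": 0}, {"x": 1, "y": -0.7, "z": 0, "turn": 0}, {"x": 1, "y": -0.7, "z": 0, "turn": 0}, {"x": 1, "y": -0.7, "z": 0, "turn": 0.08}, {"x": 0, "y": 0, "z": 0, "turn": 0.08}, {"x": 0, "y": 0, "z": 0, "turn": 0}]'

```text
t: 27.65
tool_pos: [0.3928, 0.254, 0.2107]
tool_rot: [2.367, 2.065, -0.0]
contact_force: [1.1, -0.6, -2.7]
opening: 0.023
grip_force: 41.0
```

```bash
python3 - <<'E'
from h import *
o=ctrl.get_obs(); print(o['tool_pos'],o['t'],o['opening'],to([.381,.275,.011],1.435))
E
```

```text
[0.3928 0.254  0.2107] 27.65 0.02297000495131219 (array([ 0.77  , -0.5788,  7.9892]), np.float64(-0.00020447280081414831))
```

Call:
carry_out --moves '[{"x": 0.75, "y": -0.58, "z": 0.9, "turn": 0}, {"x": 0, "y": 0, "z": 1, "turn": 0}, {"x": 0, "y": 0, "z": 1, "turn": 0}, {"x": 0, "y": 0, "z": 1, "turn": 0}, {"x": 0, "y": 0, "z": 1, "turn": 0}, {"x": 0, "y": 0, "z": 1, "turn": 0}, {"x": 0, "y": 0, "z": 1, "turn": 0}, {"x": 0, "y": 0, "z": 0.6, "turn": 0}]'

```text
t: 28.45
tool_pos: [0.3809, 0.273, 0.0211]
tool_rot: [-2.368, -2.063, 0.005]
contact_force: [-0.6, -0.4, -2.6]
opening: 0.0231
grip_force: 40.9
```

Call:
carry_out --moves '[{"x": 0, "y": 0, "z": 0.25, "turn": 0}, {"x": 0, "y": 0, "z": 0.1, "turn": 0}, {"x": 0, "y": 0, "z": 0, "turn": 0}, {"x": 0, "y": 0, "z": 0, "turn": 0}, {"x": 0, "y": 0, "z": 0, "turn": 0}, {"x": 0, "y": 0, "z": 0, "turn": 0}, {"x": 0, "y": 0, "z": 0, "turn": 0}, {"x": 0, "y": 0, "z": 0, "turn": 0}]'

```text
t: 29.25
tool_pos: [0.3827, 0.2739, 0.0162]
tool_rot: [2.368, 2.064, -0.001]
contact_force: [-5.0, -3.5, 4.8]
opening: 0.0234
grip_force: 42.0
```

Call:
carry_out --moves '[{"x": 0, "y": 0, "z": 0, "turn": 0}, {"x": 0, "y": 0, "z": 0, "turn": 0}, {"x": 0, "y": 0, "z": 0, "turn": 0}, {"x": 0, "y": 0, "z": 0, "turn": 0}, {"x": 0, "y": 0, "z": -0.6, "turn": 0}, {"x": 0, "y": 0, "z": -1, "turn": 0}, {"x": 0, "y": 0, "z": -1, "turn": 0}, {"x": 0, "y": 0, "z": -1, "turn": 0}]' --grip 50

```text
t: 30.05
tool_pos: [0.3817, 0.2741, 0.1051]
tool_rot: [-2.369, -2.063, 0.001]
contact_force: [0.2, -0.7, -1.0]
opening: 0.0504
grip_force: 0.0
```

Call:
carry_out --moves '[{"x": 0, "y": 0, "z": -1, "turn": 0.1}, {"x": 0, "y": 0, "z": -1, "turn": 0.14}, {"x": 0, "y": 0, "z": -1, "turn": 0.14}, {"x": 0, "y": 0, "z": -1, "turn": 0.14}, {"x": 0, "y": 0, "z": 0, "turn": 0.14}, {"x": 0, "y": 0, "z": 0, "turn": 0.14}, {"x": 0, "y": 0, "z": 0, "turn": 0.14}, {"x": 0, "y": 0, "z": 0, "turn": 0.14}]' --grip 70

```text
t: 30.85
tool_pos: [0.3818, 0.2741, 0.2043]
tool_rot: [-3.094, -0.543, 0.0]
contact_force: [0.5, -0.8, 0.1]
opening: 0.0699
grip_force: 0.0
```

Call:
carry_out --moves '[{"x": 0, "y": 0, "z": 0, "turn": 0.14}, {"x": 0, "y": 0, "z": 0, "turn": 0.14}, {"x": 0, "y": 0.9, "z": 0, "turn": 0.04}, {"x": 0, "y": 1, "z": 0, "turn": 0}, {"x": 0, "y": 1, "z": 0, "turn": 0}, {"x": 0, "y": 1, "z": 0, "turn": 0}, {"x": 0, "y": 1, "z": 0, "turn": 0}, {"x": 0, "y": 1, "z": 0, "turn": 0}]'

```text
t: 31.65
tool_pos: [0.3874, 0.1259, 0.2042]
tool_rot: [-3.141, -0.052, -0.0]
contact_force: [-0.5, 0.4, -0.7]
opening: 0.0698
grip_force: 0.0
```

```bash
python3 - <<'E'
from h import *
o,im=snap('wrist','w8'); print(o['tool_pos'],o['tool_rot'],o['t'])
for d in ctrl.look_for('wrist','bobbin1')+ctrl.mark_of('wrist','bobbin1'): print(d, at('wrist',d['pixel'],0,o) if 'pixel' in d else '')
_,_=snap('top','t8')
E
```

```text
[0.3874 0.1259 0.2042] [-3.1412 -0.0522 -0.0002] 31.65
{'rect': [33.4, 13.1, 74.3, 55.3], 'confidence': 0.88} 
{'rect': [292.1, 134.9, 64.3, 64.1], 'confidence': 0.79} 
{'rect': [51.0, 108.7, 73.7, 53.6], 'confidence': 0.68} 
{'rect': [2.5, 103.0, 44.3, 48.3], 'confidence': 0.64} 
{'rect': [552.8, 0.0, 86.4, 131.1], 'confidence': 0.35} 
{'pixel': [85.9, 47.9], 'confidence': 0.78} [0.5601 0.3745 0.    ]
{'pixel': [33.3, 125.7], 'confidence': 0.74} [0.4836 0.4534 0.    ]
{'pixel': [452.9, 158.3], 'confidence': 0.69} [ 0.4448 -0.0024  0.    ]
{'pixel': [323.6, 159.8], 'confidence': 0.69} [0.4354 0.123  0.    ]
{'pixel': [106.7, 131.9], 'confidence': 0.58} [ 0.4666  0.3463 -0.    ]
```

View pics/w8.png

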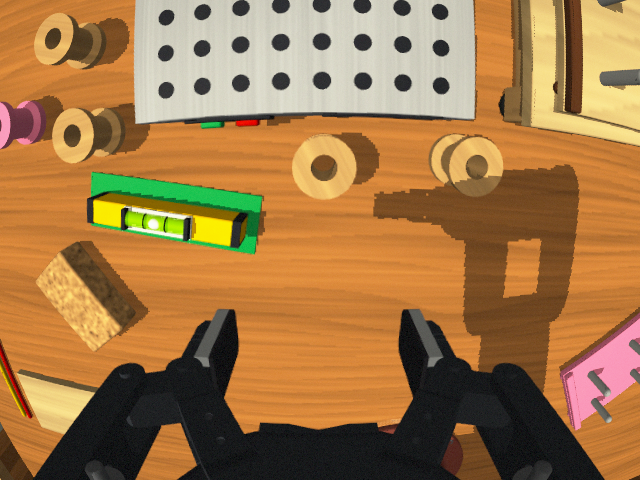

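```bash
python3 - <<'E'
from h import *
o=ctrl.get_obs()
im=cv2.imread('pics/w8.png')
for n,p in [('A',(324,166.5)),('B',(476,166.5)),('C',(73,135)),('D',(54,40))]:
    P=at('wrist',p,.06,o); print(n,P)
    if n=='A': print(to([P[0],P[1],.036],.03))
E
```

```text
A [0.4363 0.1246 0.06  ]
(array([1.9416, 0.152 , 6.7345]), np.float64(0.001641658599987661))
B [ 0.4444 -0.0001  0.06  ]
C [0.4681 0.3477 0.06  ]
D [0.5601 0.3721 0.06  ]
```

Call:
carry_out --moves '[{"x": 0.95, "y": 0.1, "z": 0, "turn": 0}, {"x": 0.97, "y": 0.05, "z": 0.4, "turn": 0}, {"x": 0, "y": 0, "z": 1, "turn": 0}, {"x": 0, "y": 0, "z": 1, "turn": 0}, {"x": 0, "y": 0, "z": 1, "turn": 0}, {"x": 0, "y": 0, "z": 1, "turn": 0}, {"x": 0, "y": 0, "z": 1, "turn": 0}, {"x": 0, "y": 0, "z": 1, "turn": 0}]'

```text
t: 32.65
tool_pos: [0.4356, 0.1258, 0.0433]
tool_rot: [-3.141, -0.054, -0.0]
contact_force: [0.4, -0.5, -0.7]
opening: 0.0698
grip_force: 0.0
```

Call:
carry_out --moves '[{"x": 0, "y": 0, "z": 0.5, "turn": 0}, {"x": 0, "y": 0, "z": 0.05, "turn": 0}, {"x": 0, "y": 0, "z": 0, "turn": 0}, {"x": 0, "y": 0, "z": 0, "turn": 0}, {"x": 0, "y": 0, "z": 0, "turn": 0}, {"x": 0, "y": 0, "z": 0, "turn": 0}, {"x": 0, "y": 0, "z": 0, "turn": 0}, {"x": 0, "y": 0, "z": 0, "turn": 0}]'

```text
t: 33.45
tool_pos: [0.4358, 0.1246, 0.0308]
tool_rot: [-3.141, -0.051, -0.001]
contact_force: [-0.1, -0.4, -0.4]
opening: 0.0696
grip_force: 0.0
```

Call:
carry_out --moves '[{"x": 0, "y": 0, "z": 0, "turn": 0}, {"x": 0, "y": 0, "z": 0, "turn": 0}, {"x": 0, "y": 0, "z": 0, "turn": 0}, {"x": 0, "y": 0, "z": 0, "turn": 0}, {"x": 0, "y": 0, "z": 0, "turn": 0}, {"x": 0, "y": 0, "z": -0.5, "turn": 0}, {"x": 0, "y": 0, "z": -1, "turn": 0}, {"x": 0, "y": 0, "z": -1, "turn": 0}]' --grip 40 --newtons 30

```text
t: 34.25
tool_pos: [0.4348, 0.1246, 0.0934]
tool_rot: [3.141, 0.051, -0.003]
contact_force: [-0.5, 0.4, -0.6]
opening: 0.0485
grip_force: 31.2
```

Call:
carry_out --moves '[{"x": 0, "y": 0, "z": -1, "turn": 0}, {"x": 0, "y": 0, "z": -1, "turn": 0}, {"x": 0, "y": 0, "z": -1, "turn": 0}, {"x": 0, "y": 0, "z": -1, "turn": 0}, {"x": 0, "y": 0, "z": -1, "turn": 0}, {"x": 0, "y": 0, "z": -1, "turn": 0}, {"x": 0, "y": 0, "z": 0, "turn": 0}, {"x": 0, "y": 0, "z": 0, "turn": 0}]'

```text
t: 35.05
tool_pos: [0.4356, 0.1246, 0.2432]
tool_rot: [-3.141, -0.052, -0.001]
contact_force: [-0.8, 0.2, -1.3]
opening: 0.0491
grip_force: 31.2
```

```bash
python3 - <<'E'
from h import *
o=ctrl.get_obs(); print(o['tool_pos'],o['t'],o['opening'],o['grip_force'],to([.60,-.10,.245],.03))
E
```

```text
[0.4356 0.1246 0.2432] 35.05 0.04906438737102249 31.220838949084282 (array([ 6.2784,  9.1967, -0.0701]), np.float64(0.0028207195278437958))
```

Call:
carry_out --moves '[{"x": 0.3, "y": 0.9, "z": 0, "turn": 0}, {"x": 0.3, "y": 1, "z": 0, "turn": 0}, {"x": 0.3, "y": 1, "z": 0, "turn": 0}, {"x": 0.3, "y": 1, "z": 0, "turn": 0}, {"x": 0.3, "y": 1, "z": 0, "turn": 0}, {"x": 0.3, "y": 1, "z": 0, "turn": 0}, {"x": 0.4, "y": 1, "z": 0, "turn": 0}, {"x": 0, "y": 1, "z": 0, "turn": 0}]'

```text
t: 35.85
tool_pos: [0.4966, -0.0717, 0.2405]
tool_rot: [-3.14, -0.052, 0.006]
contact_force: [0.2, 0.2, -0.9]
opening: 0.0487
grip_force: 31.3
```

Call:
carry_out --moves '[{"x": 0, "y": 1, "z": 0, "turn": 0}, {"x": 0, "y": 1, "z": 0, "turn": 0}, {"x": 0, "y": 0.7, "z": 0, "turn": 0}, {"x": 0, "y": 0, "z": 0, "turn": 0}, {"x": 0, "y": 0, "z": 0, "turn": 0}, {"x": 0, "y": 0, "z": 0, "turn": 0}, {"x": 0, "y": 0, "z": 0, "turn": 0}, {"x": 0, "y": 0, "z": 0, "turn": 0}]'

```text
t: 36.65
tool_pos: [0.4993, -0.1377, 0.243]
tool_rot: [-3.141, -0.053, 0.0]
contact_force: [-0.4, -0.9, -1.3]
opening: 0.0491
grip_force: 31.3
```

```bash
python3 - <<'E'
from h import *
o,im=snap('wrist','w9'); print(o['tool_pos'],o['tool_rot'],o['t'])
for d in ctrl.mark_of('wrist','spindle1'): print(d, at('wrist',d['pixel'],.1,o))
for d in ctrl.mark_of('wrist','bobbin1'): print(d,at('wrist',d['pixel'],o['tool_pos'][2]-.031,o))
E
```

```text
[ 0.4993 -0.1377  0.243 ] [-3.141  -0.0532  0.    ] 36.65
{'pixel': [416.5, 454.7], 'confidence': 0.97} [ 0.2212 -0.2655  0.1   ]
{'pixel': [578.9, 347.8], 'confidence': 0.88} [ 0.37   -0.4413  0.1   ]
{'pixel': [269.7, 183.6], 'confidence': 0.86} [ 0.5335 -0.098   0.1   ]
{'pixel': [612.5, 315.9], 'confidence': 0.81} [ 0.4095 -0.481   0.1   ]
{'pixel': [271.9, 92.1], 'confidence': 0.76} [ 0.6048 -0.0985  0.1   ]
{'pixel': [376.6, 94.3], 'confidence': 0.68} [ 0.6062 -0.1775  0.1   ]
{'pixel': [372.8, 185.5], 'confidence': 0.67} [ 0.5349 -0.1786  0.1   ]
{'pixel': [466.6, 431.0], 'confidence': 0.67} [ 0.2582 -0.321   0.1   ]
{'pixel': [591.0, 375.7], 'confidence': 0.62} [ 0.323  -0.4858  0.1   ]
{'pixel': [619.4, 350.4], 'confidence': 0.57} [ 0.3569 -0.5228  0.1   ]
{'pixel': [196.2, 245.8], 'confidence': 0.95} [ 0.5199 -0.0736  0.212 ]
{'pixel': [322.1, 289.1], 'confidence': 0.61} [ 0.4985 -0.139   0.212 ]
```

View pics/w9.png

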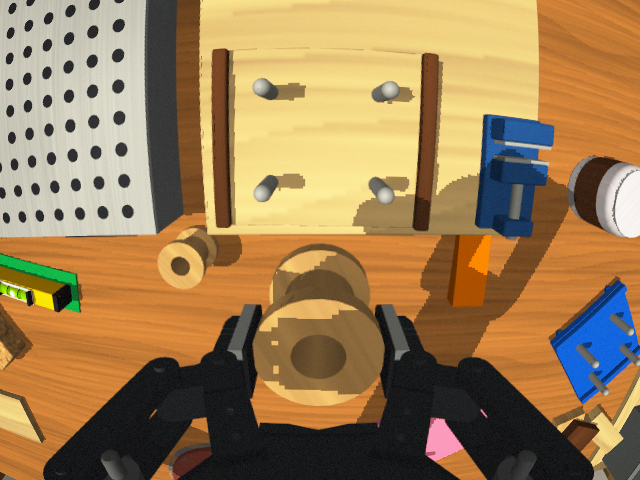

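```bash
python3 - <<'E'
from h import *
o=ctrl.get_obs();z=o['tool_pos'][2]
b=at('wrist',(318.5,355.5),z+.029,o);print('bore',b-o['tool_pos'], 'bottom',at('wrist',(320,289),z-.031,o)-o['tool_pos'])
for p in [(262,88),(390,91),(261,192),(385,194.5)]: print(at('wrist',p,.149,o))
print(to([.604,-.0985,.22],.015))
E
```

```text
bore [0.0002 0.0007 0.029 ] bottom [-0.0008 -0.0002 -0.031 ]
[ 0.6036 -0.0986  0.149 ]
[ 0.6049 -0.179   0.149 ]
[ 0.5362 -0.0988  0.149 ]
[ 0.5374 -0.1798  0.149 ]
(array([ 4.2347, -1.4432,  0.9264]), np.float64(0.01837910301026069))
```

Call:
carry_out --moves '[{"x": 0.9, "y": -0.3, "z": 0, "turn": 0}, {"x": 0.9, "y": -0.3, "z": 0, "turn": 0}, {"x": 0.9, "y": -0.3, "z": 0, "turn": 0}, {"x": 0.9, "y": -0.3, "z": 0, "turn": 0}, {"x": 0.6, "y": -0.24, "z": 0, "turn": 0}, {"x": 0, "y": 0, "z": 1, "turn": 0}, {"x": 0, "y": 0, "z": 0.5, "turn": 0}, {"x": 0, "y": 0, "z": 0, "turn": 0}]'

```text
t: 37.6
tool_pos: [0.6013, -0.0985, 0.2022]
tool_rot: [-3.139, -0.052, 0.009]
contact_force: [-0.1, 0.8, -0.9]
opening: 0.0488
grip_force: 31.3
```

```bash
python3 - <<'E'
from h import *
print(to([.604,-.0985,.131],.025))
E
```

```text
(array([0.1231, 0.0102, 2.8489]), np.float64(0.007883866178094223))
```

Call:
carry_out --moves '[{"x": 0.03, "y": 0, "z": 0, "turn": 0}, {"x": 0, "y": 0, "z": 0.4, "turn": 0}, {"x": 0, "y": 0, "z": 0.5, "turn": 0}, {"x": 0, "y": 0, "z": 0.5, "turn": 0}, {"x": 0, "y": 0, "z": 0.5, "turn": 0}, {"x": 0, "y": 0, "z": 0.4, "turn": 0}, {"x": 0, "y": 0, "z": 0.2, "turn": 0}, {"x": 0, "y": 0, "z": 0, "turn": 0}]'

```text
t: 38.4
tool_pos: [0.6032, -0.0988, 0.1416]
tool_rot: [-3.141, -0.051, 0.003]
contact_force: [-0.5, 0.4, -0.4]
opening: 0.0492
grip_force: 31.3
```

Call:
carry_out --moves '[{"x": 0, "y": 0, "z": 0.15, "turn": 0}, {"x": 0, "y": 0, "z": 0, "turn": 0}, {"x": 0, "y": 0, "z": 0, "turn": 0}, {"x": 0, "y": 0, "z": 0, "turn": 0}, {"x": 0, "y": 0, "z": 0, "turn": 0}, {"x": 0, "y": 0, "z": 0, "turn": 0}, {"x": 0, "y": 0, "z": 0, "turn": 0}, {"x": 0, "y": 0, "z": 0, "turn": 0}]'

```text
t: 39.2
tool_pos: [0.6038, -0.099, 0.1393]
tool_rot: [3.141, 0.051, 0.0]
contact_force: [-0.7, 0.2, -1.0]
opening: 0.0488
grip_force: 31.3
```

Call:
carry_out --moves '[{"x": 0, "y": 0, "z": 0.25, "turn": 0}, {"x": 0, "y": 0, "z": 0, "turn": 0}, {"x": 0, "y": 0, "z": 0, "turn": 0}, {"x": 0, "y": 0, "z": 0, "turn": 0}, {"x": 0, "y": 0, "z": 0, "turn": 0}, {"x": 0, "y": 0, "z": 0, "turn": 0}, {"x": 0, "y": 0, "z": 0, "turn": 0}, {"x": 0, "y": 0, "z": 0, "turn": 0}]'

```text
t: 40.0
tool_pos: [0.6039, -0.099, 0.1331]
tool_rot: [3.141, 0.051, 0.0]
contact_force: [-0.4, 0.0, -0.9]
opening: 0.049
grip_force: 31.3
```

Call:
carry_out --moves '[{"x": 0, "y": 0, "z": 0, "turn": 0}, {"x": 0, "y": 0, "z": 0, "turn": 0}, {"x": 0, "y": 0, "z": 0, "turn": 0}, {"x": 0, "y": 0, "z": 0, "turn": 0}, {"x": 0, "y": 0, "z": -0.6, "turn": 0}, {"x": 0, "y": 0, "z": -1, "turn": 0}, {"x": 0, "y": 0, "z": -1, "turn": 0}, {"x": 0, "y": 0, "z": -1, "turn": 0}]' --grip 62

```text
t: 40.8
tool_pos: [0.604, -0.099, 0.2254]
tool_rot: [3.141, 0.051, 0.002]
contact_force: [0.9, -0.4, 0.3]
opening: 0.0621
grip_force: 0.0
```

Call:
carry_out --moves '[{"x": -1, "y": -0.5, "z": -0.5, "turn": 0}, {"x": -1, "y": -0.5, "z": 0, "turn": 0}, {"x": -1, "y": -0.5, "z": 0, "turn": 0}, {"x": -1, "y": -0.5, "z": 0, "turn": 0}, {"x": -1, "y": -0.5, "z": 0, "turn": 0}, {"x": -1, "y": -0.6, "z": 0, "turn": 0}, {"x": -1, "y": -0.6, "z": 0, "turn": 0}, {"x": -1, "y": -0.6, "z": 0, "turn": 0}]' --grip 70

```text
t: 41.6
tool_pos: [0.3996, 0.0023, 0.2369]
tool_rot: [3.141, 0.051, 0.003]
contact_force: [0.4, 0.7, 0.5]
opening: 0.0701
grip_force: 0.0
```

Call:
carry_out --moves '[{"x": -0.4, "y": 0, "z": 0, "turn": 0}, {"x": 0, "y": 0, "z": 0, "turn": 0}, {"x": 0, "y": 0, "z": 0, "turn": 0}, {"x": 0, "y": 0, "z": 0, "turn": 0}, {"x": 0, "y": 0, "z": 0, "turn": 0}, {"x": 0, "y": 0, "z": 0, "turn": 0}, {"x": 0, "y": 0, "z": 0, "turn": 0}, {"x": 0, "y": 0, "z": 0, "turn": 0}]'

```text
t: 42.4
tool_pos: [0.3905, 0.0015, 0.2355]
tool_rot: [-3.141, -0.051, 0.001]
contact_force: [-0.2, -0.6, -1.1]
opening: 0.0699
grip_force: 0.0
```

```bash
cat >> h.py <<'E'
def bobs(name,guess=None):
    """bobbin tops: dark bore ellipse near each detection; returns bore centre at z=.06"""
    o,im=snap('wrist',name); out=[]
    for d in ctrl.mark_of('wrist','bobbin1'):
        P=at('wrist',d['pixel'],0,o); out.append((round(d['confidence'],2),np.round(d['pixel']),P[:2]))
    return o,im,out
def bore(im,o,P,r=22):
    """refine: centroid of dark pixels near projected top centre"""
    c=proj('wrist',[P[0],P[1],.06],o); u,v=np.round(c).astype(int); g=cv2.cvtColor(im,cv2.COLOR_BGR2GRAY)[max(v-r,0):v+r,max(u-r,0):u+r]
    t,b=cv2.threshold(cv2.GaussianBlur(g,(3,3),0),0,255,cv2.THRESH_BINARY_INV+cv2.THRESH_OTSU)
    n,l,s,cc=cv2.connectedComponentsWithStats(b); k=[i for i in range(1,n) if s[i,4]>60]
    i=min(k,key=lambda i:np.hypot(*(cc[i]-r))); px=cc[i]+[max(u-r,0),max(v-r,0)]
    return px,s[i,4],at('wrist',px,.06,o)
E
python3 - <<'E'
from h import *
o,im,L=bobs('w10'); print(o['tool_pos'],o['t'])
for l in L: print(l)
P=min(L,key=lambda l:np.hypot(*(l[2]-[.444,0])))[2]; px,n,Q=bore(im,o,P); print(px,n,Q,to([Q[0],Q[1],.0305],.03))
E
```

```text
[0.3905 0.0015 0.2355] 42.4
(0.95, array([24., 69.]), array([0.5636, 0.3747]))
(0.82, array([ 40., 141.]), array([0.468 , 0.3474]))
(0.79, array([324., 153.]), array([ 0.4422, -0.0019]))
(0.34, array([ 84., 208.]), array([0.3811, 0.284 ]))
[324.3697 156.5479] 449 [ 0.444  -0.0013  0.06  ] (array([2.1398, 0.1849, 8.1978]), np.float64(0.0027798505814442542))
```

Call:
carry_out --moves '[{"x": 1, "y": 0.1, "z": 0, "turn": 0}, {"x": 1, "y": 0.09, "z": 0.6, "turn": 0}, {"x": 0.14, "y": 0, "z": 1, "turn": 0}, {"x": 0, "y": 0, "z": 1, "turn": 0}, {"x": 0, "y": 0, "z": 1, "turn": 0}, {"x": 0, "y": 0, "z": 1, "turn": 0}, {"x": 0, "y": 0, "z": 1, "turn": 0}, {"x": 0, "y": 0, "z": 1, "turn": 0}]'

```text
t: 43.3
tool_pos: [0.4441, -0.0014, 0.0696]
tool_rot: [3.141, 0.052, 0.0]
contact_force: [0.4, 0.1, 0.6]
opening: 0.0702
grip_force: 0.0
```

Call:
carry_out --moves '[{"x": 0, "y": 0, "z": 1, "turn": 0}, {"x": 0, "y": 0, "z": 0.5, "turn": 0}, {"x": 0, "y": 0, "z": 0.1, "turn": 0}, {"x": 0, "y": 0, "z": 0, "turn": 0}, {"x": 0, "y": 0, "z": 0, "turn": 0}, {"x": 0, "y": 0, "z": 0, "turn": 0}, {"x": 0, "y": 0, "z": 0, "turn": 0}, {"x": 0, "y": 0, "z": 0, "turn": 0}]'

```text
t: 44.1
tool_pos: [0.4445, -0.0015, 0.0312]
tool_rot: [3.141, 0.052, 0.002]
contact_force: [-0.5, 0.2, 0.6]
opening: 0.0696
grip_force: 0.0
```

Call:
carry_out --moves '[{"x": 0, "y": 0, "z": 0, "turn": 0}, {"x": 0, "y": 0, "z": 0, "turn": 0}, {"x": 0, "y": 0, "z": 0, "turn": 0}, {"x": 0, "y": 0, "z": 0, "turn": 0}, {"x": 0, "y": 0, "z": 0, "turn": 0}, {"x": 0, "y": 0, "z": -0.6, "turn": 0}, {"x": 0, "y": 0, "z": -1, "turn": 0}, {"x": 0, "y": 0, "z": -1, "turn": 0}]' --grip 40 --newtons 30

```text
t: 44.9
tool_pos: [0.4429, -0.0013, 0.0948]
tool_rot: [-3.141, -0.052, 0.004]
contact_force: [1.1, -0.5, -0.8]
opening: 0.0495
grip_force: 31.2
```

Call:
carry_out --moves '[{"x": 0, "y": 0, "z": -1, "turn": 0}, {"x": 0, "y": 0, "z": -1, "turn": 0}, {"x": 0, "y": 0, "z": -1, "turn": 0}, {"x": 0, "y": 0, "z": -1, "turn": 0}, {"x": 0, "y": 0, "z": -1, "turn": 0}, {"x": 0, "y": 0, "z": -0.8, "turn": 0}, {"x": 0.7, "y": 0.8, "z": 0, "turn": 0}, {"x": 0.8, "y": 0.9, "z": 0, "turn": 0}]'

```text
t: 45.7
tool_pos: [0.4834, -0.0428, 0.2409]
tool_rot: [3.141, 0.054, 0.002]
contact_force: [0.4, -0.2, -0.1]
opening: 0.049
grip_force: 31.2
```

Call:
carry_out --moves '[{"x": 0.8, "y": 1, "z": 0, "turn": 0}, {"x": 0.8, "y": 1, "z": 0, "turn": 0}, {"x": 0.8, "y": 1, "z": 0, "turn": 0}, {"x": 0.8, "y": 1, "z": 0, "turn": 0}, {"x": 0.8, "y": 0.9, "z": 0, "turn": 0}, {"x": 0.7, "y": 0.7, "z": 0, "turn": 0}, {"x": 0, "y": 0, "z": 0, "turn": 0}, {"x": 0, "y": 0, "z": 0, "turn": 0}]'

```text
t: 46.5
tool_pos: [0.6045, -0.1787, 0.2391]
tool_rot: [-3.14, -0.051, 0.004]
contact_force: [-0.1, 0.8, -1.1]
opening: 0.0493
grip_force: 31.3
```

```bash
python3 - <<'E'
from h import *
o,im=snap('wrist','w11');z=o['tool_pos'][2]; print(o['tool_pos'],o['opening'],o['t'],to([.605,-.179,.131],.03))
px,n,Q=bore(im,o,o['tool_pos'])  # wrong z guess replaced below
g=cv2.cvtColor(im,cv2.COLOR_BGR2GRAY); c=proj('wrist',o['tool_pos']+np.array([0,0,.029]),o); u,v=c.astype(int); sub=g[v-28:v+28,u-32:u+32]
t,b=cv2.threshold(sub,0,255,cv2.THRESH_BINARY_INV+cv2.THRESH_OTSU); n,l,s,cc=cv2.connectedComponentsWithStats(b); i=1+np.argmax(s[1:,4])
print(s[i],c,at('wrist',cc[i]+[u-32,v-28],z+.029,o)-o['tool_pos'])
cv2.imwrite('pics/w11c.png',cv2.resize(im[280:440,200:440],None,fx=2,fy=2))
E
```

```text
[ 0.6045 -0.1787  0.2391] 0.04932459543042165 46.5 (array([0.0342, 0.0351, 4.3382]), np.float64(0.0029112478768791306))
[   2    6   56   44 1933] [320.3177 356.1737] [0.0004 0.0009 0.029 ]
```

Call:
carry_out --moves '[{"x": 0.03, "y": 0.03, "z": 0.4, "turn": 0}, {"x": 0, "y": 0, "z": 0.7, "turn": 0}, {"x": 0, "y": 0, "z": 0.7, "turn": 0}, {"x": 0, "y": 0, "z": 0.6, "turn": 0}, {"x": 0, "y": 0, "z": 0.6, "turn": 0}, {"x": 0, "y": 0, "z": 0.6, "turn": 0}, {"x": 0, "y": 0, "z": 0.5, "turn": 0}, {"x": 0, "y": 0, "z": 0.2, "turn": 0}]'

```text
t: 47.35
tool_pos: [0.6049, -0.1791, 0.1308]
tool_rot: [-3.14, -0.051, 0.004]
contact_force: [-0.5, -0.3, 1.5]
opening: 0.0491
grip_force: 31.6
```

Call:
carry_out --moves '[{"x": 0, "y": 0, "z": 0, "turn": 0}, {"x": 0, "y": 0, "z": 0, "turn": 0}, {"x": 0, "y": 0, "z": 0, "turn": 0}, {"x": 0, "y": 0, "z": 0, "turn": 0}, {"x": 0, "y": 0, "z": 0, "turn": 0}, {"x": 0, "y": 0, "z": 0, "turn": 0}, {"x": 0, "y": 0, "z": 0, "turn": 0}, {"x": 0, "y": 0, "z": 0, "turn": 0}]'

```text
t: 48.15
tool_pos: [0.6057, -0.1795, 0.133]
tool_rot: [-3.141, -0.051, 0.0]
contact_force: [-0.1, 0.8, -1.6]
opening: 0.0491
grip_force: 31.3
```

Call:
carry_out --moves '[{"x": 0, "y": 0, "z": 0, "turn": 0}, {"x": 0, "y": 0, "z": 0, "turn": 0}, {"x": 0, "y": 0, "z": 0, "turn": 0}, {"x": 0, "y": 0, "z": 0, "turn": 0}, {"x": 0, "y": 0, "z": -0.6, "turn": 0}, {"x": 0, "y": 0, "z": -1, "turn": 0}, {"x": 0, "y": 0, "z": -1, "turn": 0}, {"x": 0, "y": 0, "z": -1, "turn": 0}]' --grip 62

```text
t: 48.95
tool_pos: [0.6059, -0.1795, 0.2254]
tool_rot: [3.141, 0.052, 0.002]
contact_force: [-1.0, -0.1, 0.4]
opening: 0.0619
grip_force: 0.0
```

Call:
carry_out --moves '[{"x": -0.2, "y": -1, "z": -0.5, "turn": 0}, {"x": -0.3, "y": -1, "z": 0, "turn": 0}, {"x": -0.3, "y": -1, "z": 0, "turn": 0}, {"x": -0.3, "y": -1, "z": 0, "turn": 0}, {"x": -0.3, "y": -1, "z": 0, "turn": 0}, {"x": -0.3, "y": -1, "z": 0, "turn": 0}, {"x": -0.3, "y": -1, "z": 0, "turn": 0}, {"x": -0.3, "y": -1, "z": 0, "turn": 0}]' --grip 70

```text
t: 49.75
tool_pos: [0.5416, 0.0195, 0.2371]
tool_rot: [3.141, 0.051, 0.003]
contact_force: [0.8, -0.4, 0.8]
opening: 0.0702
grip_force: 0.0
```

Call:
carry_out --moves '[{"x": -0.3, "y": -1, "z": 0, "turn": 0}, {"x": -0.3, "y": -1, "z": 0, "turn": 0}, {"x": -0.3, "y": -1, "z": 0, "turn": 0}, {"x": -0.3, "y": -1, "z": 0, "turn": 0}, {"x": -0.3, "y": -1, "z": 0, "turn": 0}, {"x": -0.4, "y": -1, "z": 0, "turn": 0}, {"x": -0.4, "y": -1, "z": 0, "turn": 0}, {"x": -0.4, "y": -1, "z": 0, "turn": 0}]'

```text
t: 50.55
tool_pos: [0.4674, 0.2173, 0.2371]
tool_rot: [-3.141, -0.051, -0.003]
contact_force: [0.5, 0.4, 0.5]
opening: 0.0701
grip_force: 0.0
```

Call:
carry_out --moves '[{"x": -0.4, "y": -1, "z": 0, "turn": 0}, {"x": -0.4, "y": -1, "z": 0, "turn": 0}, {"x": -0.4, "y": -1, "z": 0, "turn": 0}, {"x": -0.4, "y": -1, "z": 0, "turn": 0}, {"x": -0.3, "y": -1, "z": 0, "turn": 0}, {"x": 0, "y": -0.2, "z": 0, "turn": 0}, {"x": 0, "y": 0, "z": 0, "turn": 0}, {"x": 0, "y": 0, "z": 0, "turn": 0}]'

```text
t: 51.35
tool_pos: [0.4164, 0.344, 0.2361]
tool_rot: [3.141, 0.051, 0.001]
contact_force: [-0.1, -0.3, -0.3]
opening: 0.0705
grip_force: 0.0
```

```bash
python3 - <<'E'
from h import *
o,im,L=bobs('w12'); print(o['tool_pos'],o['t'])
for l in L: print(l)
for G in ([.468,.348],[.562,.373]):
    P=min(L,key=lambda l:np.hypot(*(l[2]-G)))[2]; px,n,Q=bore(im,o,P); print(px,n,Q,to([Q[0],Q[1],.0305],.03))
snap('top','t12')
E
```

```text
[0.4164 0.344  0.2361] 51.35
(0.95, array([212., 131.]), array([0.4897, 0.4567]))
(0.9, array([294.,  63.]), array([0.5596, 0.3737]))
[289.4342  49.5242] 433 [0.5621 0.3736 0.06  ] (array([ 5.857 , -1.0111,  8.2143]), np.float64(0.0015103787254915346))
[289.4342  49.5242] 433 [0.5621 0.3736 0.06  ] (array([ 5.857 , -1.0111,  8.2143]), np.float64(0.0015103787254915346))
```

View pics/w12.png

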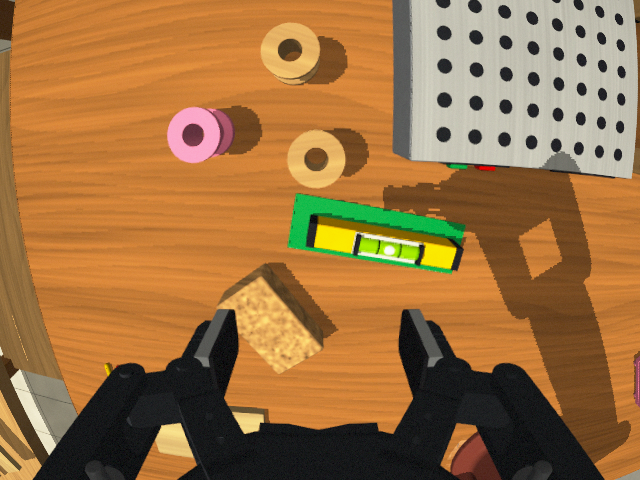

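```bash
python3 - <<'E'
from h import *
o=ctrl.get_obs(); im=cv2.imread('pics/w12.png'); px,n,Q=bore(im,o,[.468,.347]); print(px,n,Q,to([Q[0],Q[1],.0305],.03))
E
```

```text
[315.6473 158.933 ] 448 [0.4677 0.3482 0.06  ] (array([ 2.0546, -0.1138,  8.2081]), np.float64(0.0014198146786648103))
```

Call:
carry_out --moves '[{"x": 1, "y": -0.06, "z": 0, "turn": 0}, {"x": 1, "y": -0.05, "z": 0.6, "turn": 0}, {"x": 0.05, "y": 0, "z": 1, "turn": 0}, {"x": 0, "y": 0, "z": 1, "turn": 0}, {"x": 0, "y": 0, "z": 1, "turn": 0}, {"x": 0, "y": 0, "z": 1, "turn": 0}, {"x": 0, "y": 0, "z": 1, "turn": 0}, {"x": 0, "y": 0, "z": 1, "turn": 0}]'

```text
t: 52.3
tool_pos: [0.4675, 0.3482, 0.0697]
tool_rot: [3.141, 0.05, 0.0]
contact_force: [-0.2, 0.7, -0.2]
opening: 0.0699
grip_force: 0.0
```

Call:
carry_out --moves '[{"x": 0, "y": 0, "z": 1, "turn": 0}, {"x": 0, "y": 0, "z": 0.5, "turn": 0}, {"x": 0, "y": 0, "z": 0.1, "turn": 0}, {"x": 0, "y": 0, "z": 0, "turn": 0}, {"x": 0, "y": 0, "z": 0, "turn": 0}, {"x": 0, "y": 0, "z": 0, "turn": 0}, {"x": 0, "y": 0, "z": 0, "turn": 0}, {"x": 0, "y": 0, "z": 0, "turn": 0}]'

```text
t: 53.1
tool_pos: [0.4674, 0.3493, 0.0312]
tool_rot: [-3.141, -0.052, -0.002]
contact_force: [-0.5, -0.3, -0.0]
opening: 0.07
grip_force: 0.0
```

Call:
carry_out --moves '[{"x": 0, "y": 0, "z": 0, "turn": 0}, {"x": 0, "y": 0, "z": 0, "turn": 0}, {"x": 0, "y": 0, "z": 0, "turn": 0}, {"x": 0, "y": 0, "z": 0, "turn": 0}, {"x": 0, "y": 0, "z": 0, "turn": 0}, {"x": 0, "y": 0, "z": -0.6, "turn": 0}, {"x": 0, "y": 0, "z": -1, "turn": 0}, {"x": 0, "y": 0, "z": -1, "turn": 0}]' --grip 40 --newtons 30

```text
t: 53.9
tool_pos: [0.4664, 0.3487, 0.0959]
tool_rot: [3.141, 0.052, -0.002]
contact_force: [0.1, -0.9, 0.0]
opening: 0.0486
grip_force: 31.2
```

Call:
carry_out --moves '[{"x": 0, "y": 0, "z": -1, "turn": 0}, {"x": 0, "y": 0, "z": -1, "turn": 0}, {"x": 0, "y": 0, "z": -1, "turn": 0}, {"x": 0, "y": 0, "z": -1, "turn": 0}, {"x": 0, "y": 0, "z": -1, "turn": 0}, {"x": 0, "y": 0.2, "z": -0.8, "turn": 0}, {"x": 0.1, "y": 0.7, "z": 0, "turn": 0}, {"x": 0.2, "y": 1, "z": 0, "turn": 0}]'

```text
t: 54.7
tool_pos: [0.476, 0.3012, 0.2407]
tool_rot: [-3.141, -0.054, -0.001]
contact_force: [-0.1, -0.1, -1.0]
opening: 0.0484
grip_force: 31.2
```

Call:
carry_out --moves '[{"x": 0.1, "y": 1, "z": 0, "turn": 0}, {"x": 0.1, "y": 1, "z": 0, "turn": 0}, {"x": 0.1, "y": 1, "z": 0, "turn": 0}, {"x": 0.1, "y": 1, "z": 0, "turn": 0}, {"x": 0.1, "y": 1, "z": 0, "turn": 0}, {"x": 0.1, "y": 1, "z": 0, "turn": 0}, {"x": 0.1, "y": 1, "z": 0, "turn": 0}, {"x": 0.1, "y": 1, "z": 0, "turn": 0}]'

```text
t: 55.5
tool_pos: [0.5017, 0.1006, 0.2388]
tool_rot: [3.141, 0.051, -0.004]
contact_force: [0.0, 0.1, -1.3]
opening: 0.0493
grip_force: 31.2
```

Call:
carry_out --moves '[{"x": 0.1, "y": 1, "z": 0, "turn": 0}, {"x": 0.2, "y": 1, "z": 0, "turn": 0}, {"x": 0.2, "y": 1, "z": 0, "turn": 0}, {"x": 0.2, "y": 1, "z": 0, "turn": 0}, {"x": 0.2, "y": 1, "z": 0, "turn": 0}, {"x": 0.1, "y": 1, "z": 0, "turn": 0}, {"x": 0, "y": 1, "z": 0, "turn": 0}, {"x": 0, "y": 1, "z": 0, "turn": 0}]'

```text
t: 56.3
tool_pos: [0.5329, -0.0981, 0.2388]
tool_rot: [-3.141, -0.051, 0.004]
contact_force: [-0.8, 0.6, -0.4]
opening: 0.0485
grip_force: 31.2
```

```bash
cat >> h.py <<'E'
def held(name):
    o,im=snap('wrist',name); z=o['tool_pos'][2]; g=cv2.cvtColor(im,cv2.COLOR_BGR2GRAY); c=proj('wrist',o['tool_pos']+np.array([0,0,.029]),o); u,v=c.astype(int)
    t,b=cv2.threshold(g[v-28:v+28,u-32:u+32],0,255,cv2.THRESH_BINARY_INV+cv2.THRESH_OTSU); n,l,s,cc=cv2.connectedComponentsWithStats(b); i=1+np.argmax(s[1:,4])
    return o,s[i],at('wrist',cc[i]+[u-32,v-28],z+.029,o)-o['tool_pos']
E
python3 - <<'E'
from h import *
o,s,d=held('w13'); print(o['tool_pos'],o['opening'],s,d,to([.5355,-.0987,.131],.03))
E
```

```text
[ 0.5329 -0.0981  0.2388] 0.04854128021340241 [   2    5   57   44 1953] [0.0009 0.0009 0.029 ] (array([ 0.1169, -0.1143,  4.3117]), np.float64(-0.0005840723438859108))
```

Call:
carry_out --moves '[{"x": 0.08, "y": 0, "z": 0.4, "turn": 0}, {"x": 0, "y": 0, "z": 0.7, "turn": 0}, {"x": 0, "y": 0, "z": 0.7, "turn": 0}, {"x": 0, "y": 0, "z": 0.6, "turn": 0}, {"x": 0, "y": 0, "z": 0.6, "turn": 0}, {"x": 0, "y": 0, "z": 0.6, "turn": 0}, {"x": 0, "y": 0, "z": 0.5, "turn": 0}, {"x": 0, "y": 0, "z": 0.2, "turn": 0}]'

```text
t: 57.15
tool_pos: [0.5353, -0.0961, 0.131]
tool_rot: [-3.14, -0.052, 0.004]
contact_force: [-0.5, -0.6, -1.3]
opening: 0.0483
grip_force: 31.3
```

Call:
carry_out --moves '[{"x": 0, "y": 0, "z": 0, "turn": 0}, {"x": 0, "y": 0, "z": 0, "turn": 0}, {"x": 0, "y": 0, "z": 0, "turn": 0}, {"x": 0, "y": 0, "z": 0, "turn": 0}, {"x": 0, "y": 0, "z": 0, "turn": 0}, {"x": 0, "y": 0, "z": 0, "turn": 0}, {"x": 0, "y": 0, "z": 0, "turn": 0}, {"x": 0, "y": 0, "z": 0, "turn": 0}]'

```text
t: 57.95
tool_pos: [0.5362, -0.0965, 0.1331]
tool_rot: [3.141, 0.052, 0.0]
contact_force: [-0.1, -0.0, -0.4]
opening: 0.0484
grip_force: 31.3
```

Call:
carry_out --moves '[{"x": 0, "y": 0, "z": 0, "turn": 0}, {"x": 0, "y": 0, "z": 0, "turn": 0}, {"x": 0, "y": 0, "z": 0, "turn": 0}, {"x": 0, "y": 0, "z": 0, "turn": 0}, {"x": 0, "y": 0, "z": -0.6, "turn": 0}, {"x": 0, "y": 0, "z": -1, "turn": 0}, {"x": 0, "y": 0, "z": -1, "turn": 0}, {"x": 0, "y": 0, "z": -1, "turn": 0}]' --grip 62

```text
t: 58.75
tool_pos: [0.5364, -0.0965, 0.2253]
tool_rot: [3.141, 0.052, 0.002]
contact_force: [0.6, -0.5, 0.8]
opening: 0.0621
grip_force: 0.0
```

Call:
carry_out --moves '[{"x": 0, "y": -1, "z": -0.5, "turn": 0}, {"x": 0, "y": -1, "z": 0, "turn": 0}, {"x": 0, "y": -1, "z": 0, "turn": 0}, {"x": 0, "y": -1, "z": 0, "turn": 0}, {"x": 0, "y": -1, "z": 0, "turn": 0}, {"x": 0, "y": -1, "z": 0, "turn": 0}, {"x": 0, "y": -1, "z": 0, "turn": 0}, {"x": 0, "y": -1, "z": 0, "turn": 0}]' --grip 70

```text
t: 59.55
tool_pos: [0.5298, 0.1045, 0.2371]
tool_rot: [-3.141, -0.051, -0.003]
contact_force: [0.2, -0.9, 0.4]
opening: 0.0701
grip_force: 0.0
```

Call:
carry_out --moves '[{"x": 0, "y": -1, "z": 0, "turn": 0}, {"x": 0, "y": -1, "z": 0, "turn": 0}, {"x": 0, "y": -1, "z": 0, "turn": 0}, {"x": 0, "y": -1, "z": 0, "turn": 0}, {"x": 0, "y": -1, "z": 0, "turn": 0}, {"x": 0, "y": -1, "z": 0, "turn": 0}, {"x": 0, "y": -1, "z": 0, "turn": 0}, {"x": 0, "y": -1, "z": 0, "turn": 0}]'

```text
t: 60.35
tool_pos: [0.5232, 0.3045, 0.2371]
tool_rot: [-3.141, -0.052, -0.002]
contact_force: [0.7, -0.3, -0.2]
opening: 0.0698
grip_force: 0.0
```

Call:
carry_out --moves '[{"x": 0.3, "y": -1, "z": 0, "turn": 0}, {"x": 0, "y": -0.4, "z": 0, "turn": -0.1}, {"x": 0, "y": 0, "z": 0, "turn": -0.14}, {"x": 0, "y": 0, "z": 0, "turn": -0.14}, {"x": 0, "y": 0, "z": 0, "turn": -0.14}, {"x": 0, "y": 0, "z": 0, "turn": -0.14}, {"x": 0, "y": 0, "z": 0, "turn": -0.14}, {"x": 0, "y": 0, "z": 0, "turn": 0}]'

```text
t: 61.15
tool_pos: [0.5297, 0.3387, 0.2369]
tool_rot: [-2.873, -1.27, -0.002]
contact_force: [0.5, 0.6, -0.0]
opening: 0.07
grip_force: 0.0
```

Call:
carry_out --moves '[{"x": 0, "y": 0, "z": 0, "turn": 0}, {"x": 0, "y": 0, "z": 0, "turn": 0}, {"x": 0, "y": 0, "z": 0, "turn": 0}, {"x": 0, "y": 0, "z": 0, "turn": 0}, {"x": 0, "y": 0, "z": 0, "turn": 0}, {"x": 0, "y": 0, "z": 0, "turn": 0}, {"x": 0, "y": 0, "z": 0, "turn": 0}, {"x": 0, "y": 0, "z": 0, "turn": 0}]'

```text
t: 61.95
tool_pos: [0.5294, 0.3386, 0.2355]
tool_rot: [2.873, 1.271, -0.0]
contact_force: [-0.2, 0.3, -0.9]
opening: 0.07
grip_force: 0.0
```

```bash
python3 - <<'E'
from h import *
o,im,L=bobs('w14'); print(o['tool_pos'],o['t'])
for l in L: print(l)
px,n,Q=bore(im,o,[.562,.3736]); print(px,n,Q,to([Q[0],Q[1],.0305]))
for d in ctrl.mark_of('wrist','glue')[:2]: print(d,at('wrist',d['pixel'],0,o))
E
```

```text
[0.5294 0.3386 0.2355] 61.95
(0.57, array([574., 423.]), array([ 0.6122, -0.2632]))
(0.57, array([216., 150.]), array([0.4887, 0.453 ]))
[320.3147 163.8683] 448 [0.5622 0.3735 0.06  ] (array([1.9158, 0.0299, 8.2019]), None)
```

Call:
carry_out --moves '[{"x": 1, "y": 0.03, "z": 0, "turn": 0}, {"x": 0.92, "y": 0, "z": 0.6, "turn": 0}, {"x": 0, "y": 0, "z": 1, "turn": 0}, {"x": 0, "y": 0, "z": 1, "turn": 0}, {"x": 0, "y": 0, "z": 1, "turn": 0}, {"x": 0, "y": 0, "z": 1, "turn": 0}, {"x": 0, "y": 0, "z": 1, "turn": 0}, {"x": 0, "y": 0, "z": 1, "turn": 0}]'

```text
t: 62.9
tool_pos: [0.5623, 0.3736, 0.0696]
tool_rot: [-2.873, -1.271, -0.0]
contact_force: [-0.9, -0.8, -0.3]
opening: 0.0699
grip_force: 0.0
```

Call:
carry_out --moves '[{"x": 0, "y": 0, "z": 1, "turn": 0}, {"x": 0, "y": 0, "z": 0.5, "turn": 0}, {"x": 0, "y": 0, "z": 0.1, "turn": 0}, {"x": 0, "y": 0, "z": 0, "turn": 0}, {"x": 0, "y": 0, "z": 0, "turn": 0}, {"x": 0, "y": 0, "z": 0, "turn": 0}, {"x": 0, "y": 0, "z": 0, "turn": 0}, {"x": 0, "y": 0, "z": 0, "turn": 0}]'

```text
t: 63.7
tool_pos: [0.5627, 0.3738, 0.0313]
tool_rot: [-2.873, -1.271, -0.002]
contact_force: [-0.4, -0.5, -0.7]
opening: 0.0696
grip_force: 0.0
```

Call:
carry_out --moves '[{"x": 0, "y": 0, "z": 0, "turn": 0}, {"x": 0, "y": 0, "z": 0, "turn": 0}, {"x": 0, "y": 0, "z": 0, "turn": 0}, {"x": 0, "y": 0, "z": 0, "turn": 0}, {"x": 0, "y": 0, "z": 0, "turn": 0}, {"x": 0, "y": 0, "z": -0.6, "turn": 0}, {"x": 0, "y": 0, "z": -1, "turn": 0}, {"x": 0, "y": 0, "z": -1, "turn": 0}]' --grip 40 --newtons 30

```text
t: 64.5
tool_pos: [0.5616, 0.3732, 0.0958]
tool_rot: [2.873, 1.271, -0.003]
contact_force: [0.4, -0.7, -0.7]
opening: 0.0485
grip_force: 31.2
```

Call:
carry_out --moves '[{"x": 0, "y": 0, "z": -1, "turn": 0}, {"x": 0, "y": 0, "z": -1, "turn": 0}, {"x": 0, "y": 0, "z": -1, "turn": 0}, {"x": 0, "y": 0, "z": -1, "turn": 0.1}, {"x": 0, "y": 0, "z": -1, "turn": 0.14}, {"x": 0, "y": 0, "z": -0.8, "turn": 0.14}, {"x": 0, "y": 0, "z": 0, "turn": 0.14}, {"x": 0, "y": 0, "z": 0, "turn": 0.14}]'

```text
t: 65.3
tool_pos: [0.5626, 0.3737, 0.2426]
tool_rot: [-3.13, -0.262, -0.003]
contact_force: [0.7, 0.9, -1.9]
opening: 0.0483
grip_force: 31.2
```

Call:
carry_out --moves '[{"x": 0, "y": 0.5, "z": 0, "turn": 0.14}, {"x": 0, "y": 1, "z": 0, "turn": 0}, {"x": 0, "y": 1, "z": 0, "turn": 0}, {"x": 0, "y": 1, "z": 0, "turn": 0}, {"x": 0, "y": 1, "z": 0, "turn": 0}, {"x": 0, "y": 1, "z": 0, "turn": 0}, {"x": 0, "y": 1, "z": 0, "turn": 0}, {"x": 0, "y": 1, "z": 0, "turn": 0}]'

```text
t: 66.1
tool_pos: [0.5698, 0.1853, 0.2409]
tool_rot: [3.141, 0.052, 0.0]
contact_force: [0.3, 0.4, -0.3]
opening: 0.0485
grip_force: 31.2
```

Call:
carry_out --moves '[{"x": -0.2, "y": 1, "z": 0, "turn": 0}, {"x": -0.2, "y": 1, "z": 0, "turn": 0}, {"x": -0.2, "y": 1, "z": 0, "turn": 0}, {"x": -0.2, "y": 1, "z": 0, "turn": 0}, {"x": -0.2, "y": 1, "z": 0, "turn": 0}, {"x": -0.2, "y": 1, "z": 0, "turn": 0}, {"x": -0.2, "y": 1, "z": 0, "turn": 0}, {"x": -0.2, "y": 1, "z": 0, "turn": 0}]'

```text
t: 66.9
tool_pos: [0.5362, -0.0158, 0.241]
tool_rot: [3.141, 0.052, 0.001]
contact_force: [-0.1, 0.3, -1.1]
opening: 0.0482
grip_force: 31.2
```

Call:
carry_out --moves '[{"x": -0.1, "y": 1, "z": 0, "turn": 0}, {"x": 0, "y": 1, "z": 0, "turn": 0}, {"x": 0, "y": 1, "z": 0, "turn": 0}, {"x": 0, "y": 1, "z": 0, "turn": 0}, {"x": 0, "y": 1, "z": 0, "turn": 0}, {"x": 0, "y": 1, "z": 0, "turn": 0}, {"x": 0, "y": 0.2, "z": 0, "turn": 0}, {"x": 0, "y": 0, "z": 0, "turn": 0}]'

```text
t: 67.7
tool_pos: [0.5391, -0.1702, 0.2407]
tool_rot: [-3.141, -0.049, 0.0]
contact_force: [0.3, 0.8, -0.0]
opening: 0.0488
grip_force: 31.2
```

```bash
python3 - <<'E'
from h import *
o,s,d=held('w15'); print(o['tool_pos'],o['opening'],s,d,to([.5365,-.1797,.131],.03))
E
```

```text
[ 0.5391 -0.1702  0.2407] 0.04875901670918804 [   2    8   57   44 1920] [-0.0009  0.0008  0.029 ] (array([-0.1206,  0.4076,  4.3865]), np.float64(0.002477425009498102))
```

Call:
carry_out --moves '[{"x": -0.1, "y": 0.38, "z": 0.2, "turn": 0}, {"x": 0, "y": 0, "z": 0.4, "turn": 0}, {"x": 0, "y": 0, "z": 0.6, "turn": 0}, {"x": 0, "y": 0, "z": 0.8, "turn": 0}, {"x": 0, "y": 0, "z": 0.8, "turn": 0}, {"x": 0, "y": 0, "z": 0.8, "turn": 0}, {"x": 0, "y": 0, "z": 0.6, "turn": 0}, {"x": 0, "y": 0, "z": 0.15, "turn": 0}]'

```text
t: 68.55
tool_pos: [0.5363, -0.1788, 0.1303]
tool_rot: [-3.14, -0.052, 0.005]
contact_force: [-3.7, 2.0, 10.7]
opening: 0.0481
grip_force: 31.8
```

Call:
carry_out --moves '[{"x": 0, "y": 0, "z": 0, "turn": 0}, {"x": 0, "y": 0, "z": 0, "turn": 0}, {"x": 0, "y": 0, "z": 0, "turn": 0}, {"x": 0, "y": 0, "z": 0, "turn": 0}, {"x": 0, "y": 0, "z": 0, "turn": 0}, {"x": 0, "y": 0, "z": 0, "turn": 0}, {"x": 0, "y": 0, "z": 0, "turn": 0}, {"x": 0, "y": 0, "z": 0, "turn": 0}]'

```text
t: 69.35
tool_pos: [0.5372, -0.1795, 0.1318]
tool_rot: [3.141, 0.051, 0.0]
contact_force: [-0.4, 0.2, -0.8]
opening: 0.0482
grip_force: 31.1
```

Call:
carry_out --moves '[{"x": 0, "y": 0, "z": 0, "turn": 0}, {"x": 0, "y": 0, "z": 0, "turn": 0}, {"x": 0, "y": 0, "z": 0, "turn": 0}, {"x": 0, "y": 0, "z": 0, "turn": 0}, {"x": 0, "y": 0, "z": -0.6, "turn": 0}, {"x": 0, "y": 0, "z": -1, "turn": 0}, {"x": 0, "y": 0, "z": -1, "turn": 0}, {"x": 0, "y": 0, "z": -1, "turn": 0}]' --grip 62

```text
t: 70.15
tool_pos: [0.5373, -0.1795, 0.2241]
tool_rot: [3.141, 0.052, 0.002]
contact_force: [-0.4, -0.6, 0.2]
opening: 0.0617
grip_force: 0.0
```

Call:
carry_out --moves '[{"x": -1, "y": 0.3, "z": -0.5, "turn": 0}, {"x": -1, "y": 0.2, "z": 0, "turn": 0}, {"x": -1, "y": 0, "z": 0, "turn": 0}, {"x": 0, "y": 0, "z": 0, "turn": 0}, {"x": 0, "y": 0, "z": 0, "turn": 0}, {"x": 0, "y": 0, "z": 0, "turn": 0}, {"x": 0, "y": 0, "z": 0, "turn": 0}, {"x": 0, "y": 0, "z": 0, "turn": 0}]'

```text
t: 70.95
tool_pos: [0.4631, -0.1943, 0.2343]
tool_rot: [-3.141, -0.052, 0.0]
contact_force: [0.2, -0.2, -0.2]
opening: 0.0617
grip_force: 0.0
```

```bash
python3 - <<'E'
from h import *
o,im=snap('wrist','w16'); print(o['tool_pos'],o['t'])
for d in ctrl.mark_of('wrist','bobbin1'): print(d, at('wrist',d['pixel'],.1,o))
E
```

```text
[ 0.4631 -0.1943  0.2343] 70.95
{'pixel': [194.4, 136.7], 'confidence': 0.95} [ 0.5349 -0.0967  0.1   ]
{'pixel': [303.4, 46.3], 'confidence': 0.92} [ 0.603 -0.178  0.1  ]
{'pixel': [299.1, 135.5], 'confidence': 0.76} [ 0.5356 -0.177   0.1   ]
{'pixel': [198.5, 50.9], 'confidence': 0.68} [ 0.6017 -0.099   0.1   ]
```

View pics/w16.png

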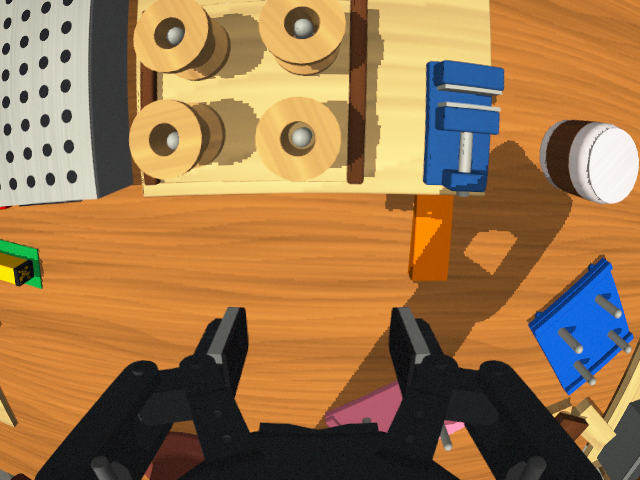

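```bash
python3 - <<'E'
from h import *
o=ctrl.get_obs()
for n,p,z in [('vise far-left',(427,62),.118),('vise near-left',(427,184),.118),('batten out near',(362,183),.11),('batten out far',(366,5),.11),('dd corner',(98,0),.078),('ddnear',(97,197),.078),('stand gap corner',(145,193),.08),('stand edge right',(490,100),.08)]: print(n,at('wrist',p,z,o))
E
```

```text
vise far-left [ 0.5943 -0.2649  0.118 ]
vise near-left [ 0.5063 -0.2708  0.118 ]
batten out near [ 0.503  -0.2241  0.11  ]
batten out far [ 0.6349 -0.2215  0.11  ]
dd corner [0.6683 0.0107 0.078 ]
ddnear [0.4832 0.0121 0.078 ]
stand gap corner [ 0.4867 -0.0416  0.08  ]
stand edge right [ 0.5772 -0.3337  0.08  ]
```

Call:
carry_out --moves '[{"x": 0, "y": 0, "z": 0, "turn": -0.1415}, {"x": 0, "y": 0, "z": 0, "turn": -0.1415}, {"x": 0, "y": 0, "z": 0, "turn": -0.1415}, {"x": 0, "y": 0, "z": 0, "turn": -0.1415}, {"x": 0, "y": 0, "z": 0, "turn": -0.1415}, {"x": 0, "y": 0, "z": 0, "turn": -0.1415}, {"x": 0, "y": 0, "z": 0, "turn": -0.1415}, {"x": 0, "y": 0, "z": 0, "turn": -0.1415}]' --grip 50

```text
t: 71.85
tool_pos: [0.4628, -0.1943, 0.2341]
tool_rot: [-2.618, -1.736, 0.0]
contact_force: [0.4, -0.7, -0.5]
opening: 0.0499
grip_force: 0.0
```

Call:
carry_out --moves '[{"x": 0, "y": 0, "z": 0, "turn": -0.1415}, {"x": 0, "y": 0, "z": 0, "turn": -0.1415}, {"x": 0, "y": 0, "z": 0, "turn": -0.1415}, {"x": -0.5, "y": 1, "z": 0, "turn": 0}, {"x": -0.5, "y": 1, "z": 0, "turn": 0}, {"x": -0.5, "y": 1, "z": 0, "turn": 0}, {"x": -0.5, "y": 1, "z": 0, "turn": 0}, {"x": 0, "y": 0, "z": 0, "turn": 0}]'

```text
t: 72.65
tool_pos: [0.5653, -0.2435, 0.2333]
tool_rot: [-2.2, -2.241, 0.0]
contact_force: [-0.5, 0.1, 0.4]
opening: 0.0497
grip_force: 0.0
```

```bash
python3 - <<'E'
from h import *
o,im=snap('wrist','w17'); print(o['tool_pos'],o['t'],to([.570,-.250,.095],1.59))
E
```

```text
[ 0.5653 -0.2435  0.2333] 72.65 (array([-0.2971,  0.2353,  5.5381]), np.float64(-0.0005321054695563987))
```

View pics/w17.png

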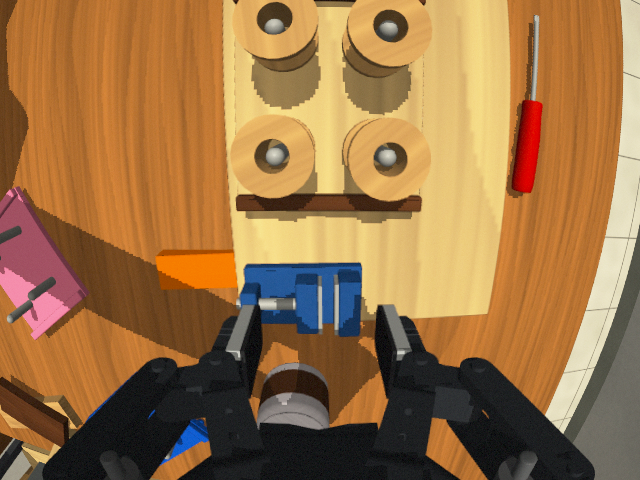

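Call:
carry_out --moves '[{"x": -0.12, "y": 0.24, "z": 0, "turn": 0}, {"x": 0, "y": 0, "z": 0.8, "turn": 0}, {"x": 0, "y": 0, "z": 1, "turn": 0}, {"x": 0, "y": 0, "z": 1, "turn": 0}, {"x": 0, "y": 0, "z": 1, "turn": 0}, {"x": 0, "y": 0, "z": 0, "turn": 0}, {"x": 0, "y": 0, "z": 0, "turn": 0}, {"x": 0, "y": 0, "z": 0, "turn": 0}]'

```text
t: 73.5
tool_pos: [0.5705, -0.2459, 0.1416]
tool_rot: [2.199, 2.24, 0.001]
contact_force: [0.4, 0.1, -0.0]
opening: 0.05
grip_force: 0.0
```

```bash
python3 - <<'E'
from h import *
print(ctrl.get_obs()['tool_pos'],to([.570,-.2455,.095],1.585))
E
```

```text
[ 0.5705 -0.2459  0.1416] (array([ 0.0195, -0.0254,  1.8639]), np.float64(0.004324745737749769))
```

Call:
carry_out --moves '[{"x": 0, "y": 0, "z": 0.7, "turn": 0}, {"x": 0, "y": 0, "z": 0.7, "turn": 0}, {"x": 0, "y": 0, "z": 0.45, "turn": 0}, {"x": 0, "y": 0, "z": 0, "turn": 0}, {"x": 0.1, "y": 0, "z": 0, "turn": 0}, {"x": 0.1, "y": 0, "z": 0, "turn": 0}, {"x": 0.1, "y": 0, "z": 0, "turn": 0}, {"x": 0.1, "y": 0, "z": 0, "turn": 0}]'

```text
t: 74.3
tool_pos: [0.5699, -0.2355, 0.0938]
tool_rot: [2.2, 2.241, 0.0]
contact_force: [0.9, -6.5, 1.0]
opening: 0.0496
grip_force: 3.3
```

Call:
carry_out --moves '[{"x": 0.1, "y": 0, "z": 0, "turn": 0}, {"x": 0.1, "y": 0, "z": 0, "turn": 0}, {"x": 0.15, "y": 0, "z": 0, "turn": 0}, {"x": 0.15, "y": 0, "z": 0, "turn": 0}, {"x": 0.15, "y": 0, "z": 0, "turn": 0}, {"x": 0.15, "y": 0, "z": 0, "turn": 0}, {"x": 0.15, "y": 0, "z": 0, "turn": 0}, {"x": 0.15, "y": 0, "z": 0, "turn": 0}]'

```text
t: 75.1
tool_pos: [0.5693, -0.2089, 0.0939]
tool_rot: [2.199, 2.24, -0.001]
contact_force: [-0.1, -5.0, 1.3]
opening: 0.0502
grip_force: 2.6
```

```bash
python3 - <<'E'
from h import *
o,im=snap('wrist','w18'); print(o['tool_pos'],o['t'],o['contact_force'])
cv2.imwrite('pics/w18s.png',cv2.resize(snap('side')[1][150:330,240:460],None,fx=3,fy=3))
E
```

```text
[ 0.5693 -0.2089  0.0939] 75.1 [-0.089  -5.0269  1.3263]
```

View pics/w18s.png

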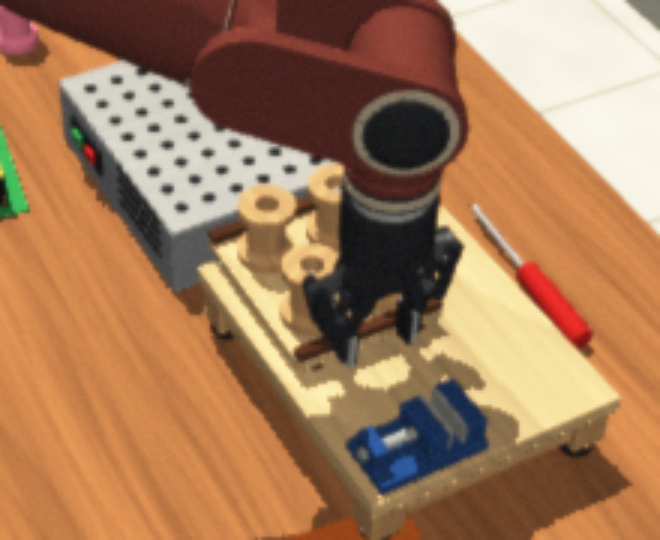

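Call:
carry_out --moves '[{"x": 0.2, "y": 0, "z": 0, "turn": 0}, {"x": 0.2, "y": 0, "z": 0, "turn": 0}, {"x": 0.2, "y": 0, "z": 0, "turn": 0}, {"x": 0.2, "y": 0, "z": 0, "turn": 0}, {"x": 0.2, "y": 0, "z": 0, "turn": 0}, {"x": 0.2, "y": 0, "z": 0, "turn": 0}, {"x": 0.2, "y": 0, "z": 0, "turn": 0}, {"x": 0.2, "y": 0, "z": 0, "turn": 0}]'

```text
t: 76.0
tool_pos: [0.5686, -0.1689, 0.0939]
tool_rot: [2.199, 2.24, -0.001]
contact_force: [0.3, -5.7, 1.1]
opening: 0.0498
grip_force: 2.9
```

Call:
carry_out --moves '[{"x": 0.2, "y": 0, "z": 0, "turn": 0}, {"x": 0.2, "y": 0, "z": 0, "turn": 0}, {"x": 0.2, "y": 0, "z": 0, "turn": 0}, {"x": 0.2, "y": 0, "z": 0, "turn": 0}, {"x": 0.2, "y": 0, "z": 0, "turn": 0}, {"x": 0.2, "y": 0, "z": 0, "turn": 0}, {"x": 0.2, "y": 0, "z": 0, "turn": 0}, {"x": 0.2, "y": 0, "z": 0, "turn": 0}]'

```text
t: 76.8
tool_pos: [0.5681, -0.1292, 0.0943]
tool_rot: [2.199, 2.239, -0.001]
contact_force: [0.2, -6.6, 2.5]
opening: 0.05
grip_force: 3.3
```

```bash
python3 - <<'E'
from h import *
o,im=snap('wrist','w19'); print(o['tool_pos'],o['t'],o['contact_force'])
for d in ctrl.mark_of('wrist','bobbin1')[:5]: print(d['confidence'],d['pixel'], at('wrist',d['pixel'],.1,o))
E
```

```text
[ 0.5681 -0.1292  0.0943] 76.8 [ 0.2035 -6.6     2.503 ]
0.72 [415.4, 200.1] [ 0.6037 -0.0726  0.1   ]
0.69 [231.0, 197.5] [ 0.533  -0.0731  0.1   ]
```

Call:
carry_out --moves '[{"x": 0.2, "y": 0, "z": 0, "turn": 0}, {"x": 0.2, "y": 0, "z": 0, "turn": 0}, {"x": 0.2, "y": 0, "z": 0, "turn": 0}, {"x": 0.2, "y": 0, "z": 0, "turn": 0}, {"x": 0.2, "y": 0, "z": 0, "turn": 0}, {"x": 0.2, "y": 0, "z": 0, "turn": 0}, {"x": 0.2, "y": 0, "z": 0, "turn": 0}, {"x": 0.2, "y": 0, "z": 0, "turn": 0}]'

```text
t: 77.7
tool_pos: [0.567, -0.0889, 0.0937]
tool_rot: [2.2, 2.24, -0.001]
contact_force: [-0.3, -6.3, 2.7]
opening: 0.0502
grip_force: 3.0
```

Call:
carry_out --moves '[{"x": 0.2, "y": 0, "z": 0, "turn": 0}, {"x": 0.2, "y": 0, "z": 0, "turn": 0}, {"x": 0.2, "y": 0, "z": 0, "turn": 0}, {"x": 0.2, "y": 0, "z": 0, "turn": 0}, {"x": 0.2, "y": 0, "z": 0, "turn": 0}, {"x": 0.2, "y": 0, "z": 0, "turn": 0}, {"x": 0.2, "y": 0, "z": 0, "turn": 0}, {"x": 0.2, "y": 0, "z": 0, "turn": 0}]'

```text
t: 78.5
tool_pos: [0.5655, -0.0481, 0.0926]
tool_rot: [-2.201, -2.241, 0.001]
contact_force: [0.0, -4.9, -0.3]
opening: 0.0501
grip_force: 2.8
```

Call:
carry_out --moves '[{"x": 0.2, "y": 0, "z": 0, "turn": 0}, {"x": 0.2, "y": 0, "z": 0, "turn": 0}, {"x": 0.2, "y": 0, "z": 0, "turn": 0}, {"x": 0.2, "y": 0, "z": 0, "turn": 0}, {"x": 0.2, "y": 0, "z": 0, "turn": 0}, {"x": 0.2, "y": 0, "z": 0, "turn": 0}, {"x": 0.2, "y": 0, "z": 0, "turn": 0}, {"x": 0.2, "y": 0, "z": 0, "turn": 0}]'

```text
t: 79.3
tool_pos: [0.5649, -0.0074, 0.0927]
tool_rot: [-2.2, -2.242, 0.0]
contact_force: [0.3, -3.5, -2.9]
opening: 0.0496
grip_force: 1.7
```

Call:
carry_out --moves '[{"x": 0.2, "y": 0, "z": 0, "turn": 0}, {"x": 0.2, "y": 0, "z": 0, "turn": 0}, {"x": 0.2, "y": 0, "z": 0, "turn": 0}, {"x": 0.2, "y": 0, "z": 0, "turn": 0}, {"x": 0.2, "y": 0, "z": 0, "turn": 0}, {"x": 0.2, "y": 0, "z": 0, "turn": 0}, {"x": 0.2, "y": 0, "z": 0, "turn": 0}, {"x": 0.2, "y": 0, "z": 0, "turn": 0}]'

```text
t: 80.1
tool_pos: [0.5644, 0.0324, 0.0931]
tool_rot: [-2.201, -2.242, 0.0]
contact_force: [0.2, -2.6, -2.7]
opening: 0.0499
grip_force: 1.6
```

Nearly there; a little more, back off, rise clear and look.

Call:
carry_out --moves '[{"x": 0.2, "y": 0, "z": 0, "turn": 0}, {"x": 0.1, "y": 0, "z": 0, "turn": 0}, {"x": 0, "y": 0, "z": 0, "turn": 0}, {"x": -0.3, "y": 0, "z": 0, "turn": 0}, {"x": -0.6, "y": 0, "z": 0, "turn": 0}, {"x": -0.8, "y": 0, "z": -0.3, "turn": 0}, {"x": 0, "y": 0, "z": -1, "turn": 0}, {"x": 0, "y": 0, "z": -1, "turn": 0}]'

```text
t: 80.9
tool_pos: [0.5647, -0.0045, 0.1508]
tool_rot: [-2.202, -2.239, 0.001]
contact_force: [0.6, -0.1, 0.0]
opening: 0.0504
grip_force: 0.0
```

Call:
carry_out --moves '[{"x": 0, "y": 0, "z": -1, "turn": 0}, {"x": -0.5, "y": -0.5, "z": -1, "turn": 0}, {"x": -1, "y": -1, "z": -0.5, "turn": 0}, {"x": -1, "y": -1, "z": 0, "turn": 0}, {"x": -1, "y": -1, "z": 0, "turn": 0}, {"x": 0, "y": -1, "z": 0, "turn": 0}, {"x": 0, "y": -1, "z": 0, "turn": 0}, {"x": 0, "y": 0, "z": 0, "turn": 0}]'

```text
t: 81.7
tool_pos: [0.4275, -0.094, 0.2132]
tool_rot: [2.203, 2.239, 0.001]
contact_force: [0.9, 0.1, -1.2]
opening: 0.0499
grip_force: 0.0
```

```bash
python3 - <<'E'
from h import *
o,im=snap('wrist'); print(o['tool_pos'],o['t'])
for d in ctrl.mark_of('wrist','bobbin1')[:6]: print(d['confidence'],d['pixel'], at('wrist',d['pixel'],.098,o))
o,im=snap('top'); cv2.imwrite('pics/t20.png',cv2.resize(im[110:320,120:480],None,fx=2.2,fy=2.2))
for d in ctrl.mark_of('top','carrier')[:4]: print(d['confidence'],d['pixel'], at('top',d['pixel'],.078))
E
```

```text
[ 0.4275 -0.094   0.2132] 81.7
0.81 [543.8, 13.0] [0.5985 0.0951 0.098 ]
0.8 [226.7, 212.4] [0.5629 0.1444 0.078 ]
0.65 [402.0, 365.7] [ 0.1822 -0.2968  0.078 ]
0.56 [495.0, 316.5] [ 0.3038 -0.5342  0.078 ]
```

View pics/t20.png

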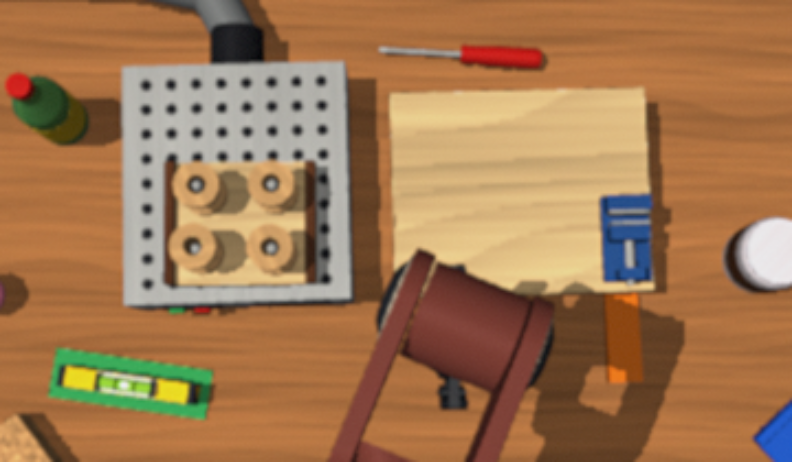

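```bash
python3 -c "
from station import ctrl
print(ctrl.finish_job())"
```

```text
the job is handed in; nothing more can be done
None
```

The job is handed in with every step done, though no verdict came back: the stand is levelled on its shim, the level is back on its mat, and the carrier with all four bobbins fully down is wholly on the sanding table. In the last top view the arm was clear, and the screwdriver, glue and stain were in place; the sanding block, only partly in view, was never approached.

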